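# Load the laboratory press: square blank and upper die

## Task

Load the two-column press for the next pressing: lower the square white blank that matches the lower die's cavity into it until it lies flat on the bottom, and let go. Then lower the upper die onto it, boss up, so that the recess in its underside drops fully over the blank and rests on it. Set both parts down by hand rather than dropping them, and leave the other two white blanks where they are.

Things in the scene. Friction and masses are not known exactly. Their poses are not given: they have to be found in the camera images.
- blank_mid (a point): Square blank: white plastic slab 62 x 62 mm, 26 mm thick, about 150 g, flat on the bench among two other white blanks. The point is its centre, 13 mm above its underside; z up, x and y square to its sides. In the cavity its centre lies 3 mm above die_mouth and it stands 16 mm proud of the lower die.
- boss_mid (a point): Upper die: grey aluminium plate 96 x 96 x 18 mm, about 400 g, on its top a central square boss 36 x 36 mm, 28 mm tall, to hold it by; in its underside a recess 66 x 66 mm, 8 mm deep. Stands on the bench, boss up. The point is the boss's centre, 32 mm above the plate's underside; z up, x and y square to boss and plate. Resting on the seated blank, this point is 40 mm above die_mouth.
- die_mouth (a point): Lower die: grey aluminium block 130 x 130 x 30 mm fixed in the press, with a square cavity 66 x 66 mm, 10 mm deep, in its top. The point is the middle of the cavity, level with the block's top face, 120 mm above the bench. x points from the press's open front (on the robot's right, towards the blanks) to its open back, y along the line of its two columns; both square to the cavity; z up.
- screw_pad (a point): Centre of the underside of the press's screw pad, 60 mm across, hanging 207 mm above die_mouth; same axes. 28 mm above it is the crosshead, 80 mm in x, 300 in y. The two columns, 32 mm thick, stand at y = +-118 mm, x = 0. Below, the grey housing is 220 mm in x, 300 in y, top 60 mm above the bench. Beside it (y -165 to -175 mm, x 50 to 110) a pump lever stands up to 250 mm above the bench.
- round_blank_center (a point): A round white blank, 62 mm across, 26 mm thick, flat on the bench; the point is its centre. Not wanted; to be left alone.
- small_blank_mid (a point): A smaller square white blank, 46 x 46 mm, 26 mm thick, flat on the bench; the point is its centre. Not wanted; to be left alone.
There are look-alikes about, which are no part of the job. What is shaped like the part that bears blank_mid but brown or pink is not meant.

How it is judged (in metres and radians):
On the way, in this order (a step that is already met when the one before it is completed fails the run):
1. the square blank, still held by the fingers, is in the cavity of the lower die, within 4 mm of its bottom (contact force between the fingers and blank above 0.3 N and z of blank_mid in the frame of die_mouth below 0.007 m and horizontal distance between blank_mid and die_mouth below 0.006 m), for 0.04 s.
2. the blank lies flat on the bottom of the cavity, let go (z of blank_mid in the frame of die_mouth between 0.001 and 0.0048 m and horizontal distance between blank_mid and die_mouth below 0.0045 m and angle between blank_mid's own z axis and vertical below 0.04 rad and contact force between the fingers and blank below 0.1 N), for 0.2 s.
3. the upper die, still held by the fingers, is over the seated blank, within 4 mm of resting on it (z of blank_mid in the frame of die_mouth between 0.001 and 0.0048 m and horizontal distance between blank_mid and die_mouth below 0.0045 m and angle between blank_mid's own z axis and vertical below 0.04 rad and contact force between the fingers and upper_die above 0.3 N and z of boss_mid in the frame of die_mouth below 0.044 m and horizontal distance between boss_mid and die_mouth below 0.009 m), for 0.04 s.
At the end, for the whole second after the job is handed in: Blank flat on the cavity bottom (centre 1 to 4.8 mm above the mouth, within 4.5 mm of its middle, level to 0.04 rad); upper die resting on it, recess over the blank (boss centre 38 to 42 mm above the mouth, within 8 mm of its middle, level to 0.04 rad); both at rest (z of blank_mid in the frame of die_mouth between 0.001 and 0.0048 m and horizontal distance between blank_mid and die_mouth below 0.0045 m and angle between each of blank_mid, boss_mid's own z axis and vertical below 0.04 rad and z of boss_mid in the frame of die_mouth between 0.038 and 0.042 m and horizontal distance between boss_mid and die_mouth below 0.008 m and linear speed of each of upper_die, blank below 0.01 m/s); the robot touches nothing.
It fails at once if the round blank is shifted by more than 20 mm (distance of round_blank_center from where it was at the start of the episode above 0.02 m).
It fails at once if the small square blank is shifted by more than 20 mm (distance of small_blank_mid from where it was at the start of the episode above 0.02 m).
It also fails if it takes over 72 s, if anything falls off the work surface, if the arm or the gripper's body presses on something with over 40 N, if the wrist force passes 120 N, or if a joint passes its speed limit or range.

## Robot

A 7-joint arm with a two-finger parallel gripper is mounted at the origin on the work surface. World frame = base frame: x ahead of the robot, y to its left, z up, the work surface at z = 0. Lengths are in m, angles in degrees, forces in N, time in s.
With the tool pointing down it reaches from about 0.425 to 0.875 m from the base axis. Payload 4.7 kg.
Tool frame: the origin (TCP) lies on the mounting face of the last link; the fingertips stand 182 mm ahead of it and the grasp point (between the pads) lies 164 mm ahead of it; z points along the fingers, x is the direction in which the jaws open and shut, and the axes are right-handed (so a half turn about z gives the same grasp; the last joint's range is limited). The gripper opens to 87 mm and grips with 3 to 60 N. Pads are 19 mm wide; open, the fingers measure 117 mm over their backs; the gripper's body (75 mm by 190 mm) begins 51 mm behind the grasp point.
Start: joints at [-69.781, 18.392, -4.016, 83.108, 1.295, 78.541, -3.26], TCP at [0.216, 0.613, 0.405] pointing down, gripper open.
Joint ranges: [-163.93, 163.93], [-17.29, 119.83], [-79.2, 71.16], [3.27, 140.29], [-89.18, 269.18], [5.43, 117.66], [-154.24, 154.24]. Speed limits (degrees/s): [147.25, 147.25, 180, 180, 180, 180, 180].

## Interface

Orientations are given as [roll, pitch, yaw] about the fixed x, y, z axes, in that order (R = Rz(yaw) Ry(pitch) Rx(roll)).
In Python, from cell import status, cams, env, outline_of, landmark_of gives the robot as it stands. The module is installed in compiled form; this text tells all that it offers.
- The arm moves only by the tool jog_arm, never from a script. Its argument "rows" is a list of rows, each a list of 7 numbers: the closure, from 0 (fully open) to 1 (shut), then the shift along the tool's x, y, z in m, then the turn, a rotation vector about the tool's x, y, z in degrees. A call has 1 to 12 rows; each row shifts and turns the commanded pose from where the row before left it, along the tool's axes as they then stand; what a row does not reach is not made up. A row lasts 1/12 s, in which the tool goes at most 41.7 mm and 7.16 degrees, less where a joint would pass 70% of its speed; a pose out of reach is approached as far as the arm can. A call with a gripper value outside its range is refused whole. The fingers move at their own pace and stop on an object; "grip_force" is the grip in N (left out, the last holds). Time passes only in rows, so rows that do not move let the fingers close. It gives the time, the measured TCP pose, the force and the opening at its end, in the units of the state.
- status.get_obs(): the state, without advancing time (a new reading comes with each control period).
- cams.read_camera(name): name is "scene" or "side" or "wrist"; returns (picture, depth): 480x640x3 uint8, red, green, blue; 480x640 float32, m along the optical axis (not along the pixel's ray), 0 where there is no reading.
- cams.camera_params(name): a dict with "vfov" (degrees; the focal length in pixels is half the picture's height over the tangent of half this angle, whatever the lens; pixels are square), "cx", "cy" (the principal point, pixels), "eye" and "attitude" of the camera in the world. Camera axes: x right, y up, looking along -z (the intrinsics and any distortion apply to the point x, -y, -z); pixel columns grow to the right and rows downward; lengths in m; the calibration is good to about 2 mm. A picture is of the moment at which its call begins: read the wrist's pose just before it. camera_params takes no time and is no camera call; for the wrist camera it gives the pose at the moment of the call.
- env.sign_off(): hands the job in, once; it reports no verdict.
Trained networks look in the newest picture that a camera, given by its name, has taken for a name from the list of things; names that differ only in an ending like _2 or _b are one class to them, and where a whole thing is asked for, a point or a joint stands for the part that bears it (a point fixed in the world has none). Each returns a list of dicts, best first, with "conf" (0 to 1); they miss things now and then, are a little off and sometimes report something else, mostly with a low value. They report only what shows in the picture. A call takes as long as a camera call. They do not tell look-alikes from the thing itself.
- outline_of(camera, name): "pixels" (480x640 bool, what is visible of it) and "box" ([left, top, right, bottom] in pixels, round what is visible of it).
- landmark_of(camera, name): "position" ([row, column] in pixels: a listed point, or the origin of a listed thing).
The state is a dict: "time_s": time; "qpos": joint angles; "joint_velocities": joint speeds; "effort": joint torques, N m; "tool_pos": TCP position; "tool_rot": TCP orientation; "force": force on the tool from outside, world axes, zero at the start; "wrist_torque": the same for the moment, N m; "grip_width": finger opening in m.
Only numpy, scipy, OpenCV 4.12 (cv2) and the standard library are available. Lean on these libraries where they do the work, as an engineer would, in place of code of your own. Each camera call takes 0.05 s, during which the arm holds its last target. There are 200 camera calls.

## Working session

There is one attempt and no reset: what is moved stays moved. The work goes in short steps, Python scripts to look and compute and a tool call to move; the robot and the scene stay as the last step left them, time stands still between calls to the robot, and variables do not carry over. Pictures are saved under pics/ and viewed, about 8 in all and at most 12, crops included, and the job is handed in when it is done.

Besides the shell and the picture viewer there is one more tool, called after "Call:" by a JSON object that holds its "name" and its "arguments". jog_arm: Moves the arm, as the interface text tells. Its arguments: {"type":"object","properties":{"rows":{"type":"array"},"grip_force":{"type":"number"}},"required":["rows"]}

```bash
mkdir -p pics; cat > h.py <<'E'
import numpy as np, cv2, math
from scipy.spatial.transform import Rotation as R
from cell import status, cams, env, outline_of, landmark_of
def P(n):
    return cams.camera_params(n)
def rot(a):
    a=np.array(a,float)
    return a if a.shape==(3,3) else R.from_euler('xyz',a,degrees=True).as_matrix()
def world(p,r,c,d):
    f=240/math.tan(math.radians(p['vfov'])/2)
    r=np.asarray(r,float);c=np.asarray(c,float);d=np.asarray(d,float)
    q=np.stack([(c-p['cx'])/f*d,-(r-p['cy'])/f*d,-d],-1)
    return q@rot(p['attitude']).T+np.array(p['eye'])
def cloud(p,d):
    r,c=np.mgrid[:480,:640]; return world(p,r,c,d)
E
python3 - <<'E'
from h import *
print(status.get_obs())
for n in ['scene','side','wrist']:
    im,d=cams.read_camera(n); p=P(n); print(n,p)
    np.savez(f'pics/{n}0.npz',im=im,d=d,p=p)
    for t in ['blank_mid','boss_mid','die_mouth','screw_pad','round_blank_center','small_blank_mid']:
        L=landmark_of(n,t)
        for l in L[:3]:
            r,c=l['position'];dd=d[int(np.clip(r,0,479)),int(np.clip(c,0,639))]
            print(n,t,round(l['conf'],2),np.round([r,c]),world(p,r,c,dd).round(3))
a=np.hstack([cv2.resize(np.load(f'pics/{n}0.npz')['im'],(400,300)) for n in ['scene','side']])
b=np.hstack([cv2.resize(np.load(f'pics/wrist0.npz')['im'],(400,300)),np.zeros((300,400,3),np.uint8)])
cv2.imwrite('pics/a.png',np.vstack([a,b])[:,:,::-1])
E
```

```text
{'time_s': 0.0, 'qpos': array([-69.78171093,  18.43939681,  -4.01652009,  83.17539268,
         1.29665405,  78.54097853,  -3.25948678]), 'joint_velocities': array([-0.02676477,  0.08793631,  0.12126449,  0.0579022 ,  0.01208062,
        0.06332332,  0.05057746]), 'effort': array([ 2.74487036e-05, -4.91286492e+01, -4.03772732e-01, -3.12525058e+01,
       -6.39067660e-02,  4.32209868e-02,  1.73617427e-04]), 'tool_pos': array([0.21597367, 0.61284935, 0.4036532 ]), 'tool_rot': array([1.79992901e+02, 1.10426806e-01, 7.05932461e+01]), 'force': array([-0.31230939,  0.12691876, -0.09332569]), 'wrist_torque': array([ 0.01951921,  0.01785409, -0.00057736]), 'grip_width': 0.08714124327665079}
scene {'vfov': 42.2224435759706, 'cx': 321.28869161052984, 'cy': 243.18137853383487, 'eye': array([1.40962735, 0.56634982, 1.13987068]), 'attitude': array([ 51.22839378,  -0.96114178, 125.09728178])}
scene blank_mid 0.86 [249. 232.] [ 0.429 -0.41   0.02 ]
scene blank_mid 0.77 [270. 259.] [ 0.456 -0.289  0.022]
scene blank_mid 0.73 [243. 273.] [ 0.343 -0.331  0.023]
scene boss_mid 0.55 [286. 216.] [ 0.589 
[... 405 characters left out ...]
y([50.57473541,  0.89457967, -8.87037593])}
side blank_mid 0.85 [420. 327.] [ 0.425 -0.431  0.024]
side blank_mid 0.68 [401. 279.] [ 0.329 -0.363  0.023]
side blank_mid 0.67 [367. 333.] [ 0.461 -0.29   0.025]
side boss_mid 0.62 [370. 392.] [ 0.587 -0.341  0.047]
side die_mouth 0.61 [201. 346.] [0.589 0.236 0.108]
side screw_pad 0.85 [136. 351.] [0.594 0.196 0.34 ]
side round_blank_center 0.83 [324. 311.] [ 0.431 -0.152  0.028]
side small_blank_mid 0.89 [324. 364.] [ 0.559 -0.172  0.025]
wrist {'vfov': 68.96320592613183, 'cx': 314.2362247446007, 'cy': 238.45464034165116, 'eye': array([0.13979394, 0.6396153 , 0.38486087]), 'attitude': array([-1.69521849e+01, -8.96729957e-03,  7.05769305e+01])}
```

View pics/a.png

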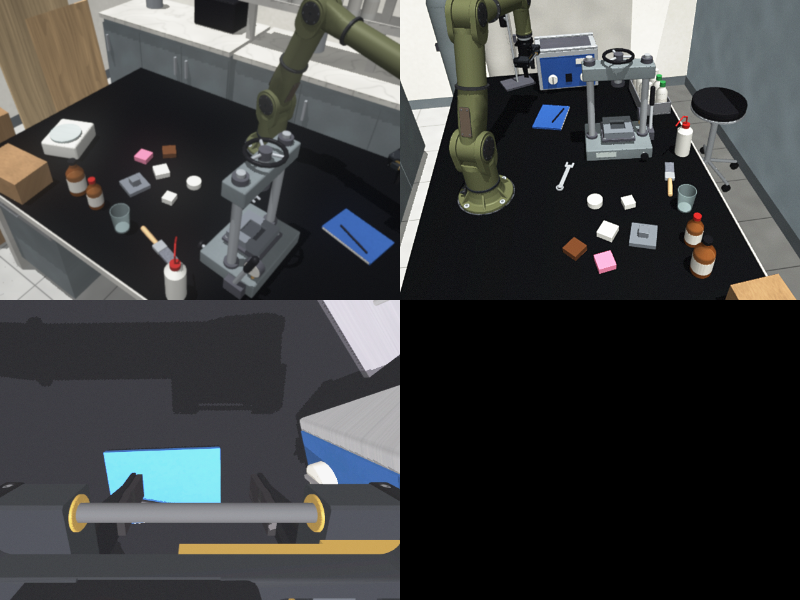

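The scene shows a big white square at about (267,257), a small square (317,270) and a round one (293,309), in full-size scene pixels. The pink and brown ones are look-alikes. The upper die is at (293,216), and the press is around (370,400) with its column line roughly along world x. Next I fit outlines with depth.

```bash
cat >> h.py <<'E'
def rect(pts):
    (c,s,a)=cv2.minAreaRect((pts[:,:2]*1000).astype(np.float32)); 
    a=(a+45)%90-45
    return np.round(c,1),np.round(s,1),round(a,1)
def topface(W,m,h,tol=.006):
    w=W[m&(abs(W[...,2]-h)<tol)]; return w
E
python3 - <<'E'
from h import *
big=[]
for n in ['scene','side']:
    cams.read_camera(n)
    z=np.load(f'pics/{n}0.npz',allow_pickle=True); p=z['p'].item(); d=z['d'];im=z['im']
    W=cloud(p,d); W[d==0]=np.nan
    b=W[(abs(W[...,2])<.02)&(abs(W[...,0]-.5)<.3)&(abs(W[...,1]+.2)<.25)]
    print(n,'bench z',np.nanmedian(b[:,2]))
    for t,h in [('blank_mid',.026),('small_blank_mid',.026),('round_blank_center',.026),('boss_mid',.018),('boss_mid',.046),('die_mouth',.12)]:
        for o in outline_of(n,t)[:4]:
            w=topface(W,o['pixels'],h)
            if len(w)>20: print(t,h,round(o['conf'],2),np.round(o['box']),len(w),im[o['pixels']].mean(0).round(),*rect(w),np.median(w[:,2]).round(4), w[:,:2].mean(0).round(4))
    # press
    q=W[(abs(W[...,0]-.6)<.25)&(abs(W[...,1]-.24)<.2)]
    print('press max z',np.nanpercentile(q[:,2],99.9))
    for h in (.06,.12,.355,.41):
        w=q[abs(q[:,2]-h)<.004]; print(h,len(w),*rect(w), np.percentile(w[:,0],[1,50,99]).round(3),np.percentile(w[:,1],[1,50,99]).round(3))
    print(np.histogram(q[:,2][~np.isnan(q[:,2])],bins=np.arange(0,.6,.02)))
    x0,y0,x1,y1=(190,225,350,345) if n=='scene' else (250,290,430,450)
    big.append(cv2.resize(im[y0:y1,x0:x1],(400,300)))
    x0,y0,x1,y1=(300,200,500,480) if n=='scene' else (270,60,430,280)
    big.append(cv2.resize(im[y0:y1,x0:x1],(400,300) ))
cv2.imwrite('pics/b.png',np.vstack([np.hstack(big[:2]),np.hstack(big[2:])])[:,:,::-1])
E
```

```text
scene bench z -0.0018393845443845924
blank_mid 0.026 0.97 [218. 239. 246. 260.] 315 [203. 130. 159.] [ 431.8 -417. ] [65.5 66.4] 9.5 0.0237 [ 0.4327 -0.4159]
blank_mid 0.026 0.68 [258. 234. 284. 253.] 254 [105.  71.  51.] [ 337.5 -342.9] [68.2 60.5] 39.4 0.0238 [ 0.339  -0.3444]
blank_mid 0.026 0.67 [245. 262. 272. 287.] 325 [213. 212. 210.] [ 464.2 -285. ] [71.1 62.2] -37.0 0.0238 [ 0.4643 -0.2853]
small_blank_mid 0.026 0.86 [259. 307. 284. 329.] 242 [201. 201. 198.] [ 567.4 -156.4] [49.4 48.3] 8.3 0.0239 [ 0.5686 -0.1558]
round_blank_center 0.026 0.59 [300. 284. 320. 304.] 297 [204. 204. 201.] [ 439.2 -129.9] [64.5 60.1] -17.8 0.024 [ 0.439  -0.1283]
boss_mid 0.018 0.93 [192. 275. 239. 317.] 679 [122. 127. 135.] [ 589.6 -325.4] [101.9  99.6] -20.6 0.0161 [ 0.5953 -0.3195]
boss_mid 0.046 0.93 [192. 275. 239. 317.] 134 [122. 127. 135.] [ 588.9 -325.6] [44.1 37.1] -20.7 0.0441 [ 0.5897 -0.3251]
die_mouth 0.12 0.85 [363. 338. 447. 409.] 1872 [ 93.  97. 104.] [596.1 231.2] [133.  134.3] -5.7 0.1179 [0.594  0.2442]
press max z 0.4643974080744503
0.06 3643 [613.4 231. ] [219.1 329.7] -5.0 [0.449 0.658 0.759] [0.118 0.255 0.346]
0.12 1734 [633.8 239.5] [305.7 158.8] 11.8 [0.489 0.592 0.772] [0.17  0.255 0.334]Traceback (most recent call last):
  File "<stdin>", line 17, in <module>
    return _quantile_unchecked(
        a, q, axis, out, overwrite_input, method, keepdims, weights)
    return _ureduce(a,
                    func=_quantile_ureduce_func,
    ...<5 lines>...
                    overwrite_input=overwrite_input,
                    method=method)
    r = func(a, **kwargs)
    result = _quantile(arr,
                       quantiles=q,
    ...<2 lines>...
                       out=out,
                       weights=wgt)
    slices_having_nans = np.isnan(arr[-1, ...])
                                  ~~~^^^^^^^^^
IndexError: index -1 is out of bounds for axis 0 with size 0
```

```bash
python3 - <<'E'
from h import *
big=[]
for n in ['scene','side']:
    cams.read_camera(n)
    z=np.load(f'pics/{n}0.npz',allow_pickle=True); p=z['p'].item(); d=z['d'];im=z['im']
    W=cloud(p,d); W[d==0]=np.nan
    if n=='side':
      b=W[(abs(W[...,2])<.02)&(abs(W[...,0]-.5)<.3)&(abs(W[...,1]+.2)<.25)]
      print(n,'bench z',np.nanmedian(b[:,2]))
      for t,h in [('blank_mid',.026),('small_blank_mid',.026),('round_blank_center',.026),('boss_mid',.018),('boss_mid',.046),('die_mouth',.12)]:
        for o in outline_of(n,t)[:4]:
            w=topface(W,o['pixels'],h)
            if len(w)>20: print(t,h,round(o['conf'],2),np.round(o['box']),len(w),im[o['pixels']].mean(0).round(),*rect(w),np.median(w[:,2]).round(4), w[:,:2].mean(0).round(4))
    q=W[(abs(W[...,0]-.6)<.25)&(abs(W[...,1]-.24)<.2)]
    print('press max z',np.nanpercentile(q[:,2],[99,99.9]))
    h,e=np.histogram(q[:,2][~np.isnan(q[:,2])],bins=np.arange(0.02,.6,.02)); print(h)
    for k in np.argsort(h)[-4:]:
        w=q[(q[:,2]>e[k])&(q[:,2]<e[k+1])]; print(e[k],*rect(w))
    x0,y0,x1,y1=(190,225,350,345) if n=='scene' else (250,300,430,435)
    big.append(cv2.resize(im[y0:y1,x0:x1],(400,300)))
    x0,y0,x1,y1=(300,200,500,350) if n=='scene' else (270,60,430,260)
    if n=='scene': x0,y0,x1,y1=300,200,500,480
    big.append(cv2.resize(im[y0:y1,x0:x1],(400,300) ))
cv2.imwrite('pics/b.png',np.vstack([np.hstack(big[:2]),np.hstack(big[2:])])[:,:,::-1])
E
```

```text
press max z [0.4609314  0.46439741]
[ 913 4955 1343 1083 2994  773  301  266  312  308  338  319  219  205
  170  191   25  538  928  957 2533 2323  549    0    0    0    0    0]
0.44 [598.8 232.7] [266.7 132.6] 15.7
0.42000000000000004 [596.9 232. ] [ 79.9 299.8] -5.3
0.1 [633.6 238.6] [305.5 161.9] 11.7
0.04 [610.  216.1] [250.3 334.2] -5.4
side bench z 0.000431051991493403
blank_mid 0.026 0.92 [258. 384. 298. 418.] 660 [123.  73.  43.] [ 332.  -350.2] [65.6 63.7] 41.4 0.0259 [ 0.3314 -0.3523]
blank_mid 0.026 0.9 [317. 352. 352. 387.] 580 [237. 237. 234.] [ 459.2 -290.6] [67.4 63. ] -34.2 0.0262 [ 0.4593 -0.2931]
blank_mid 0.026 0.79 [306. 400. 346. 438.] 754 [238. 167. 202.] [ 427.4 -419.7] [62.4 67.2] 9.5 0.026 [ 0.4273 -0.4221]
small_blank_mid 0.026 0.7 [354. 313. 376. 333.] 278 [227. 227. 223.] [ 563.9 -160.6] [47.1 49. ] 9.7 0.0259 [ 0.5634 -0.1617]
round_blank_center 0.026 0.81 [301. 313. 325. 334.] 339 [232. 232. 228.] [ 435.2 -134. ] [62.7 54.7] -7.3 0.0258 [ 0.434  -0.1366]
boss_mid 0.018 0.88 [365. 354. 412. 397.] 1175 [148. 156. 163.] [ 585.  -329.4] [101.3  96.4] -17.6 0.018 [ 0.5832 -0.3353]
boss_mid 0.018 0.35 [293.  78. 411. 256.] 337 [113. 120. 122.] [693.3 219. ] [502.1 217.4] 40.4 0.0182 [0.5904 0.1393]
boss_mid 0.046 0.88 [365. 354. 412. 397.] 217 [148. 156. 163.] [ 585.  -329.5] [38.9 35.7] -18.6 0.0458 [ 0.5847 -0.3308]
boss_mid 0.046 0.35 [293.  78. 411. 256.] 469 [113. 120. 122.] [648.4 428.5] [698.7 356.3] -7.1 0.0465 [0.6158 0.1529]
die_mouth 0.12 0.73 [325. 188. 373. 222.] 987 [111. 118. 123.] [593.4 230.6] [142.9 131.3] -4.9 0.1197 [0.5922 0.2246]
press max z [0.46183081 0.46627516]
[ 693 1880 1471  748 1244  675  208  179  221  222  204  174  153  158
  159  316  187  490  826  877 1299  908  365    0    0    0    0    0]
0.1 [668.9 238. ] [202.4 411.2] -12.2
0.42000000000000004 [591.7 226.6] [ 90.3 297.8] -5.6
0.06 [651.  217.8] [220.1 416.9] -5.4
0.04 [639.3 253. ] [413.9 364.5] 1.2
```

View pics/b.png

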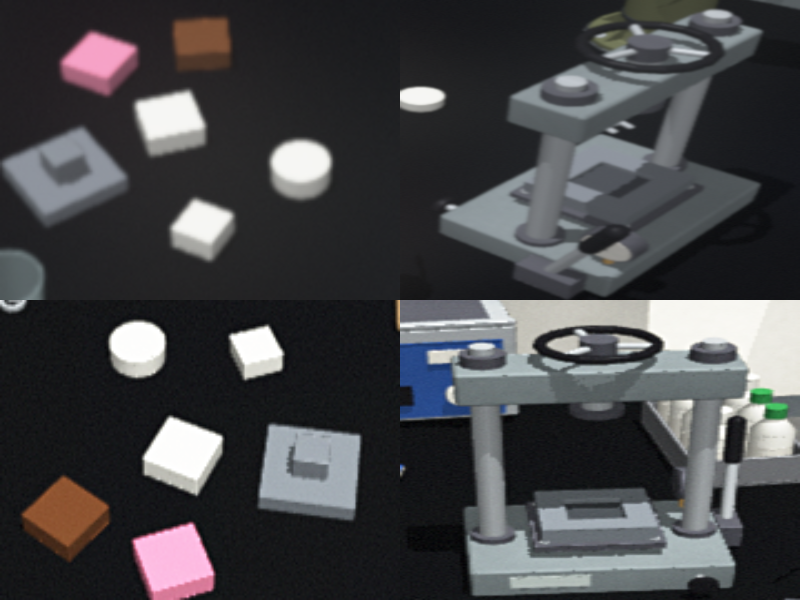

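The big white square at (270,256) scene / (335,370) side fits blank_mid: it is white and about 62×62 mm. The pink one at (232,249), the brown one, the round one and the 46 mm one don't fit. There is 207 mm below the screw pad, so the hand must enter tilted from the open front. First I go up and in, then swing round over the press.

Call:
{"name": "jog_arm", "arguments": {"rows": [[0,-0.034,0,-0.038,0,0,0],[0,-0.034,0,-0.038,0,0,0],[0,-0.034,0,-0.038,0,0,0],[0,-0.034,0,-0.038,0,0,0],[0,-0.034,0,-0.038,0,0,0],[0,-0.034,0,-0.038,0,0,0],[0,0,0,0,0,0,0],[0,0,0,0,0,0,0]]}}

```text
time_s: 2.47
tool_pos: [0.1601, 0.4546, 0.5944]
tool_rot: [180.0, -0.4, 70.6]
force: [-0.5, 0.0, -0.4]
grip_width: 0.0875
```

Call:
{"name": "jog_arm", "arguments": {"rows": [[0,-0.02,0,-0.02,0,0,7],[0,-0.02,0,-0.02,0,0,7],[0,0,0,-0.02,0,0,7],[0,0,0,-0.02,0,0,7],[0,0,0,-0.02,0,0,7],[0,0,0,-0.02,0,0,7],[0,0,0,0,0,0,7],[0,0,0,0,0,0,7],[0,0,0,0,0,0,7],[0,0,0,0,0,0,7],[0,0,0,0,0,0,7],[0,0,0,0,0,0,7]]}}

```text
time_s: 3.47
tool_pos: [0.1456, 0.4202, 0.7093]
tool_rot: [179.8, 0.0, -13.8]
force: [0.2, -0.1, -0.0]
grip_width: 0.0871
```

```bash
cat >> h.py <<'E'
def rows(pos,rpy,n,grip=0,cyl=False,q=(.0005,.1)):
    """rows from the measured pose to TCP pos / rpy in n steps"""
    s=status.get_obs(); p0=np.array(s['tool_pos']); M0=R.from_euler('xyz',s['tool_rot'],degrees=True)
    M1=R.from_euler('xyz',rpy,degrees=True); dv=(M0.inv()*M1).as_rotvec()
    c=lambda p:np.array([np.hypot(p[0],p[1]),math.atan2(p[1],p[0]),p[2]])
    p,M=p0.copy(),M0; out=[]; pos=np.array(pos,float)
    for k in range(1,n+1):
        a=k/n
        if cyl:
            r,f,z=c(p0)*(1-a)+c(pos)*a; t=np.array([r*math.cos(f),r*math.sin(f),z])
        else: t=p0*(1-a)+pos*a
        Mt=M0*R.from_rotvec(dv*a)
        sh=np.round(M.inv().apply(t-p)/q[0])*q[0]; rv=np.round(np.degrees((M.inv()*Mt).as_rotvec())/q[1])*q[1]
        p=p+M.apply(sh); M=M*R.from_rotvec(rv,degrees=True)
        out.append([grip]+[round(float(x),4)+0. for x in sh]+[round(float(x),1)+0. for x in rv])
    print('max step',max(np.linalg.norm(o[1:4]) for o in out),max(np.linalg.norm(o[4:]) for o in out),'end',p.round(4),M.as_euler('xyz',degrees=True).round(2))
    print(str(out).replace('-0.0,','0,').replace('0.0,','0,').replace('-0.0]','0]'))
def tcp(tip,head,tilt=50):
    M=R.from_euler('xyz',[180+tilt,0,head-90],degrees=True); return np.array(tip)-M.apply([0,0,.182]), [tilt-180,0,head-90]
E
python3 - <<'E'
from h import *
a=math.radians(8)
rows([.45*math.cos(a),.45*math.sin(a),.70],[180,0,-25],12,cyl=True)
t,r=tcp([.462,-.288,.14],54.5); print(t,r)
E
```

```text
max step 0.04139142423256296 1.0 end [0.4457 0.0626 0.7   ] [-1.7997e+02  1.0000e-02 -2.4960e+01]
[[0, 0.0405, 0.005, 0.001, 0, 0, 0.9], [0, 0.0395, 0.0085, 0.0005, 0, 0, 1.0], [0, 0.0395, 0.011, 0.001, 0, 0, 0.9], [0, 0.038, 0.0145, 0.0005, 0.1, 0, 0.9], [0, 0.0375, 0.017, 0.001, 0, 0, 1.0], [0, 0.0355, 0.0195, 0.0005, 0, 0, 0.9], [0, 0.0345, 0.0225, 0.001, 0, 0, 1.0], [0, 0.0325, 0.025, 0.001, 0, 0, 0.9], [0, 0.0305, 0.027, 0.0005, 0, 0, 0.9], [0, 0.0285, 0.03, 0.001, 0, 0, 1.0], [0, 0.026, 0.0315, 0.0005, 0.1, 0, 0.9], [0, 0.024, 0.0335, 0.001, 0, 0, 0.9]]
[ 0.38103834 -0.40150406  0.25698734] [-130, 0, -35.5]
```

Call:
{"name": "jog_arm", "arguments": {"rows": [[0,0.0405,0.005,0.001,0,0,0.9],[0,0.0395,0.0085,0.0005,0,0,1.0],[0,0.0395,0.011,0.001,0,0,0.9],[0,0.038,0.0145,0.0005,0,0,0.9],[0,0.0375,0.017,0.001,0,0,1.0],[0,0.0355,0.0195,0.0005,0,0,0.9],[0,0.0345,0.0225,0.001,0,0,1.0],[0,0.0325,0.025,0.001,0,0,0.9],[0,0.0305,0.027,0.0005,0,0,0.9],[0,0.0285,0.03,0.001,0,0,1.0],[0,0.026,0.0315,0.0005,0,0,0.9],[0,0.024,0.0335,0.001,0,0,0.9]]}}

```text
time_s: 4.47
tool_pos: [0.4489, 0.0622, 0.6996]
tool_rot: [179.8, 0.1, -24.7]
force: [1.1, 0.7, 0.4]
grip_width: 0.087
```

```bash
python3 - <<'E'
from h import *
print(status.get_obs()['tool_pos'],status.get_obs()['tool_rot'])
t,r=tcp([.455,-.288,.16],54.5)
rows(t,r,20,cyl=True)
E
```

```text
[0.44894182 0.06216363 0.6996059 ] [ 1.79841493e+02  8.15829159e-02 -2.46533734e+01]
max step 0.03395217224272992 2.588435821108957 end [ 0.3739 -0.4014  0.2771] [-1.3001e+02 -2.0000e-02 -3.5490e+01]
[[0, 0.0155, 0.016, 0.021, 2.5, 0.2, 0.5], [0, 0.0145, 0.018, 0.0205, 2.5, 0.3, 0.5], [0, 0.0145, 0.0195, 0.0195, 2.5, 0.2, 0.5], [0, 0.0135, 0.021, 0.019, 2.5, 0.3, 0.5], [0, 0.0125, 0.0225, 0.0175, 2.5, 0.2, 0.5], [0, 0.012, 0.0245, 0.0165, 2.5, 0.2, 0.5], [0, 0.0115, 0.025, 0.0155, 2.5, 0.3, 0.5], [0, 0.0105, 0.027, 0.014, 2.5, 0.2, 0.5], [0, 0.0095, 0.0275, 0.0125, 2.5, 0.3, 0.6], [0, 0.009, 0.029, 0.011, 2.5, 0.2, 0.5], [0, 0.0085, 0.03, 0.01, 2.5, 0.2, 0.5], [0, 0.007, 0.0305, 0.008, 2.5, 0.3, 0.5], [0, 0.0065, 0.0315, 0.006, 2.5, 0.2, 0.5], [0, 0.0055, 0.0325, 0.005, 2.5, 0.3, 0.5], [0, 0.0045, 0.0325, 0.003, 2.5, 0.2, 0.5], [0, 0.0035, 0.033, 0.0015, 2.5, 0.2, 0.5], [0, 0.003, 0.0335, -0.0005, 2.5, 0.3, 0.5], [0, 0.0015, 0.0335, -0.002, 2.5, 0.2, 0.5], [0, 0.001, 0.0335, -0.0035, 2.5, 0.3, 0.5], [0, -0.0005, 0.0335, -0.0055, 2.5, 0.2, 0.5]]
```

Call:
{"name": "jog_arm", "arguments": {"rows": [[0,0.0155,0.016,0.021,2.5,0.2,0.5],[0,0.0145,0.018,0.0205,2.5,0.3,0.5],[0,0.0145,0.0195,0.0195,2.5,0.2,0.5],[0,0.0135,0.021,0.019,2.5,0.3,0.5],[0,0.0125,0.0225,0.0175,2.5,0.2,0.5],[0,0.012,0.0245,0.0165,2.5,0.2,0.5],[0,0.0115,0.025,0.0155,2.5,0.3,0.5],[0,0.0105,0.027,0.014,2.5,0.2,0.5],[0,0.0095,0.0275,0.0125,2.5,0.3,0.6],[0,0.009,0.029,0.011,2.5,0.2,0.5]]}}

```text
time_s: 5.3
tool_pos: [0.4709, -0.167, 0.4878]
tool_rot: [-154.9, -1.2, -30.1]
force: [0.2, -0.2, 0.4]
grip_width: 0.087
```

Call:
{"name": "jog_arm", "arguments": {"rows": [[0,0.0085,0.03,0.01,2.5,0.2,0.5],[0,0.007,0.0305,0.008,2.5,0.3,0.5],[0,0.0065,0.0315,0.006,2.5,0.2,0.5],[0,0.0055,0.0325,0.005,2.5,0.3,0.5],[0,0.0045,0.0325,0.003,2.5,0.2,0.5],[0,0.0035,0.033,0.0015,2.5,0.2,0.5],[0,0.003,0.0335,-0.0005,2.5,0.3,0.5],[0,0.0015,0.0335,-0.002,2.5,0.2,0.5],[0,0.001,0.0335,-0.0035,2.5,0.3,0.5],[0,0,0.0335,-0.0055,2.5,0.2,0.5],[0,0,0,0,0,0,0],[0,0,0,0,0,0,0]]}}

```text
time_s: 6.3
tool_pos: [0.372, -0.4012, 0.2745]
tool_rot: [-130.0, 0.3, -35.8]
force: [0.7, -0.5, 0.1]
grip_width: 0.0866
```

```bash
cat >> h.py <<'E'
def look(n,tag):
    p=P(n); im,d=cams.read_camera(n); cv2.imwrite(f'pics/{tag}.png',im[:,:,::-1]); np.savez(f'pics/{tag}.npz',im=im,d=d,p=p)
    W=cloud(p,d); W[d==0]=np.nan; return p,im,d,W
E
python3 - <<'E'
from h import *
s=status.get_obs();print(s['tool_pos'],s['tool_rot'],s['qpos'].round(0))
p,im,d,W=look('wrist','w1'); print(p['eye'],p['attitude'])
b=W[(W[...,2]<.015)]; print('bench',np.nanmedian(b[:,2]),np.isnan(W[...,0]).mean())
for t,h in [('blank_mid',.026),('small_blank_mid',.026),('boss_mid',.018),('boss_mid',.046)]:
    for o in outline_of('wrist',t)[:4]:
        w=topface(W,o['pixels'],h)
        if len(w)>20: print(t,h,round(o['conf'],2),np.round(o['box']),len(w),im[o['pixels']].mean(0).round(),*rect(w),np.median(w[:,2]).round(4), w[:,:2].mean(0).round(4))
E
```

```text
[ 0.37203521 -0.4012268   0.27454126] [-129.98037067    0.33088633  -35.77130997] [ 13.  32.  57. 105. -63. 100.  53.]
[ 0.41075583 -0.34722289  0.32320513] [ 33.09456921   0.31414036 -35.78749838]
bench 5.378074410811173e-06 0.004156901041666667
blank_mid 0.026 0.78 [285. 322. 367. 392.] 2583 [242. 241. 238.] [ 462.2 -287.1] [55.9 61.9] -35.5 0.0261 [ 0.4542 -0.2986]
boss_mid 0.018 0.6 [389. 256. 503. 387.] 1832 [214. 216. 220.] [ 587.1 -328.1] [96.2 97.5] -18.5 0.0181 [ 0.6083 -0.3006]
boss_mid 0.046 0.6 [389. 256. 503. 387.] 1500 [214. 216. 220.] [ 586.2 -328.2] [36.1 36.7] -18.8 0.046 [ 0.584  -0.3263]
```

View pics/w1.png

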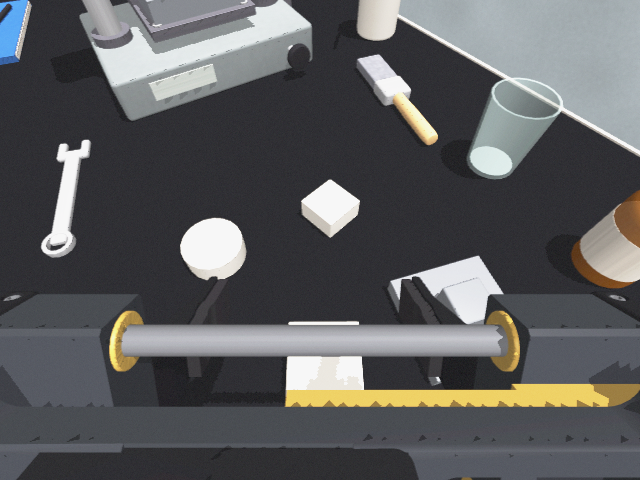

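The wrist view shows the white square blank at (325,355) between the fingers. The round one is at (213,248), the small one at (330,207) and the upper die at (450,300). The fits agree: blank (0.462,-0.287), yaw -35.5°.

```bash
python3 - <<'E'
from h import *
h=math.radians(54.5)
t,r=tcp([.4615+.008*math.cos(h),-.2875+.008*math.sin(h),.022],54.5); print(t,r)
rows(t,r,10)
E
```

```text
[ 0.38518397 -0.39449113  0.13898734] [-130, 0, -35.5]
max step 0.01450861812854691 0.1 end [ 0.3849 -0.3945  0.139 ] [-130.02    0.    -35.54]
[[0, 0.0005, 0.01, 0.0095, 0, 0, 0.0], [0, 0.0005, 0.0105, 0.01, 0, 0, 0.1], [0, 0.0005, 0.01, 0.0095, -0.1, 0, 0.0], [0, 0.0005, 0.01, 0.0095, 0, 0, 0.0], [0, 0.0005, 0.01, 0.01, 0, 0, 0.0], [0, 0.0005, 0.0105, 0.0095, 0, 0, 0.1], [0, 0.0005, 0.01, 0.0095, 0, 0, 0.0], [0, 0.0005, 0.01, 0.01, 0, 0.1, 0.0], [0, 0.0005, 0.0105, 0.0095, -0.1, 0, 0.0], [0, 0.0005, 0.01, 0.0095, 0, 0, 0.1]]
```

Call:
{"name": "jog_arm", "arguments": {"rows": [[0,0.0005,0.01,0.0095,0,-0.1,0],[0,0.0005,0.0105,0.01,0,0,0.1],[0,0.0005,0.01,0.0095,0,-0.1,0],[0,0.0005,0.01,0.0095,0,0,0],[0,0.0005,0.01,0.01,0,-0.1,0],[0,0.0005,0.0105,0.0095,0,0,0.1],[0,0.0005,0.01,0.0095,0,0,0],[0,0.0005,0.01,0.01,0,0,0],[0,0.0005,0.0105,0.0095,0,0,0],[0,0.0005,0.01,0.0095,0,0,0],[0,0,0,0,0,0,0],[0,0,0,0,0,0,0]]}}

```text
time_s: 7.55
tool_pos: [0.383, -0.395, 0.1373]
tool_rot: [-129.8, 0.4, -35.3]
force: [0.2, -1.3, -0.1]
grip_width: 0.0869
```

```bash
python3 - <<'E'
from h import *
s=status.get_obs();print(s['tool_pos'],s['tool_rot'],s['qpos'].round(0))
h=math.radians(54.5)
t,r=tcp([.4615+.008*math.cos(h),-.2875+.008*math.sin(h),.0205],54.5)
rows(t,r,2)
E
```

```text
[ 0.38301344 -0.39496473  0.1372895 ] [-129.8178007     0.37341074  -35.34755274] [ 18.  45.  50. 107. -71.  94.  63.]
max step 0.001224744871391589 0.24494897427831783 end [ 0.3851 -0.3947  0.1374] [-1.3002e+02 -4.0000e-02 -3.5530e+01]
[[0, 0.0005, -0.0005, 0.0005, -0.1, 0.2, -0.1], [0, 0.001, -0.0005, 0.0005, -0.1, 0.2, -0.1]]
```

Call:
{"name": "jog_arm", "arguments": {"rows": [[0,0.001,-0.0005,0.0005,-0.1,0.2,-0.1],[0,0.001,-0.0005,0.0005,-0.1,0.2,-0.1],[0,0,0,0,0,0,0],[1,0,0,0,0,0,0],[1,0,0,0,0,0,0],[1,0,0,0,0,0,0],[1,0,0,0,0,0,0],[1,0,0,0,0,0,0],[1,0,0,0,0,0,0],[1,0,0,0,0,0,0],[1,0,0,0,0,0,0],[1,0,0,0,0,0,0]], "grip_force": 35}}

```text
time_s: 8.55
tool_pos: [0.3856, -0.3951, 0.1383]
tool_rot: [-130.0, -0.1, -35.5]
force: [-0.7, -0.6, 0.6]
grip_width: 0.0611
```

```bash
python3 - <<'E'
from h import *
s=status.get_obs();print(s['tool_pos'],s['tool_rot'],s['grip_width'],s['force'])
p0=s['tool_pos']
rows(np.array(p0)+[0,0,.15],[-130,0,-35.5],6,grip=1)
C=np.array([.595,.231]); h=math.radians(84.6)
t,r=tcp([C[0]-.19*math.cos(h),C[1]-.19*math.sin(h),.165],84.6); print(t,r)
E
```

```text
[ 0.38562231 -0.3951287   0.13831628] [-130.0265931    -0.13076492  -35.51833535] 0.06111694471222331 [-0.66932131 -0.56732952  0.58817275]
max step 0.025223996511258878 0.14142135623730953 end [ 0.3855 -0.3949  0.2884] [-1.3003e+02  1.0000e-02 -3.5510e+01]
[[1, 0, -0.019, -0.016, 0, 0, 0.0], [1, 0, -0.0195, -0.016, 0, 0, 0.0], [1, 0, -0.019, -0.016, 0, 0, 0.0], [1, 0, -0.019, -0.0165, 0, -0.1, 0.1], [1, 0, -0.019, -0.016, 0, 0, 0.0], [1, 0, -0.0195, -0.016, 0, 0, 0.0]]
[ 0.56399883 -0.09695811  0.28198734] [-130, 0, -5.400000000000006]
```

Call:
{"name": "jog_arm", "arguments": {"rows": [[1,0,-0.019,-0.016,0,0,0],[1,0,-0.0195,-0.016,0,0,0],[1,0,-0.019,-0.016,0,0,0],[1,0,-0.019,-0.0165,0,0,0],[1,0,-0.019,-0.016,0,0,0],[1,0,-0.0195,-0.016,0,0,0],[1,0,0,0,0,0,0]]}}

```text
time_s: 9.13
tool_pos: [0.3856, -0.3961, 0.2928]
tool_rot: [-130.0, -0.5, -35.5]
force: [1.0, -0.6, -1.1]
grip_width: 0.0613
```

```bash
python3 - <<'E'
from h import *
s=status.get_obs();print(s['tool_pos'],s['tool_rot'],s['grip_width'],s['force'])
C=np.array([.595,.231]); h=math.radians(84.6)
t,r=tcp([C[0]-.19*math.cos(h),C[1]-.19*math.sin(h),.180],84.6)
rows(t,r,12,grip=1,cyl=True)
E
```

```text
[ 0.38560263 -0.39613573  0.29282537] [-130.03842818   -0.54227264  -35.54768911] 0.061292847341475935 [ 0.97337601 -0.64152345 -1.12413466]
max step 0.030041637771599603 2.563201123595259 end [ 0.5641 -0.0968  0.2971] [-1.2998e+02 -3.0000e-02 -5.4100e+00]
[[1, 0.006, -0.0185, 0.0215, 0, -2.0, -1.6], [1, 0.006, -0.0185, 0.0215, 0, -1.9, -1.6], [1, 0.0055, -0.019, 0.022, 0, -2.0, -1.5], [1, 0.005, -0.0185, 0.022, 0.1, -1.9, -1.6], [1, 0.005, -0.019, 0.022, 0, -2.0, -1.6], [1, 0.005, -0.019, 0.022, 0, -1.9, -1.6], [1, 0.0045, -0.019, 0.022, 0, -2.0, -1.6], [1, 0.0045, -0.019, 0.022, 0, -1.9, -1.6], [1, 0.004, -0.019, 0.0225, 0, -2.0, -1.5], [1, 0.004, -0.0195, 0.0225, 0, -1.9, -1.6], [1, 0.0035, -0.0195, 0.0225, 0.1, -2.0, -1.6], [1, 0.0035, -0.0195, 0.0225, 0, -1.9, -1.6]]
```

Call:
{"name": "jog_arm", "arguments": {"rows": [[1,0.006,-0.0185,0.0215,0,-2.0,-1.6],[1,0.006,-0.0185,0.0215,0,-1.9,-1.6],[1,0.0055,-0.019,0.022,0,-2.0,-1.5],[1,0.005,-0.0185,0.022,0.1,-1.9,-1.6],[1,0.005,-0.019,0.022,0,-2.0,-1.6],[1,0.005,-0.019,0.022,0,-1.9,-1.6],[1,0.0045,-0.019,0.022,0,-2.0,-1.6],[1,0.0045,-0.019,0.022,0,-1.9,-1.6],[1,0.004,-0.019,0.0225,0,-2.0,-1.5],[1,0.004,-0.0195,0.0225,0,-1.9,-1.6],[1,0.0035,-0.0195,0.0225,0.1,-2.0,-1.6],[1,0.0035,-0.0195,0.0225,0,-1.9,-1.6]]}}

```text
time_s: 10.13
tool_pos: [0.5639, -0.0941, 0.2917]
tool_rot: [-129.8, 0.4, -5.3]
force: [-0.1, 0.3, -1.9]
grip_width: 0.0618
```

Call:
{"name": "jog_arm", "arguments": {"rows": [[1,0,0,0,0,0,0],[1,0,0,0,0,0,0],[1,0,0,0,0,0,0]]}}

```text
time_s: 10.38
tool_pos: [0.5634, -0.0959, 0.292]
tool_rot: [-129.9, 0.4, -5.4]
force: [0.6, 0.2, -1.3]
grip_width: 0.0612
```

```bash
python3 - <<'E'
from h import *
s=status.get_obs();print(s['tool_pos'],s['tool_rot'],s['qpos'].round(0),s['grip_width'])
p,im,d,W=look('wrist','w2')
for o in outline_of('wrist','die_mouth')[:2]:
    w=topface(W,o['pixels'],.12); print('die',round(o['conf'],2),o['box'],len(w),*(rect(w) if len(w)>20 else ()))
for l in landmark_of('wrist','die_mouth')[:2]: print(l)
for h in (.11,.12,.06):
    w=W[(abs(W[...,2]-h)<.003)&(abs(W[...,0]-.595)<.12)&(abs(W[...,1]-.231)<.13)]
    print(h,len(w),*(rect(w) if len(w)>20 else ()),np.median(w[:,2]) if len(w) else '')
# held blank: white, top face
M=R.from_euler('xyz',s['tool_rot'],degrees=True); tip=s['tool_pos']+M.apply([0,0,.182]); print('tip',tip)
near=(np.linalg.norm(W-tip,axis=-1)<.06)&(im.min(-1)>150)
w=W[near]; print('near',len(w),w.min(0),w.max(0)) if len(w) else 0
for o in outline_of('wrist','blank_mid')[:3]:
    m=o['pixels']; w=W[m]; print(round(o['conf'],2),o['box'],w.shape,np.nanmedian(w,0),im[m].mean(0))
E
```

```text
[ 0.56339621 -0.09589683  0.29203571] [-129.85056752    0.39321401   -5.42506775] [-16.  27.  46. 103. -62.  92.  43.] 0.06121913859370522
die 0.63 [242.1, 92.1, 394.4, 212.7] 10758 [595.2 230.1] [132.4 130.2] -5.3
{'position': [134.0, 319.3], 'conf': 0.73}
0.11 4006 [617.5 219.6] [258.6 138.8] 22.8 0.11044344903255476
0.12 10829 [601.8 231.3] [250.8 161.4] 10.8 0.12000584850724172
0.06 15012 [595.3 228.9] [218.9 256.8] -4.5 0.06002745997007666
tip [0.57580955 0.0432777  0.17541513]
near 12464 [5.37962270e-01 2.75983684e-04 1.55927210e-01] [0.60786483 0.06738252 0.18469742]
0.98 [246.9, 257.8, 386.6, 390.2] (12633, 3) [0.57438471 0.03541955 0.1800157 ] [241.34394047 240.30317423 238.46077733]
```

View pics/w2.png

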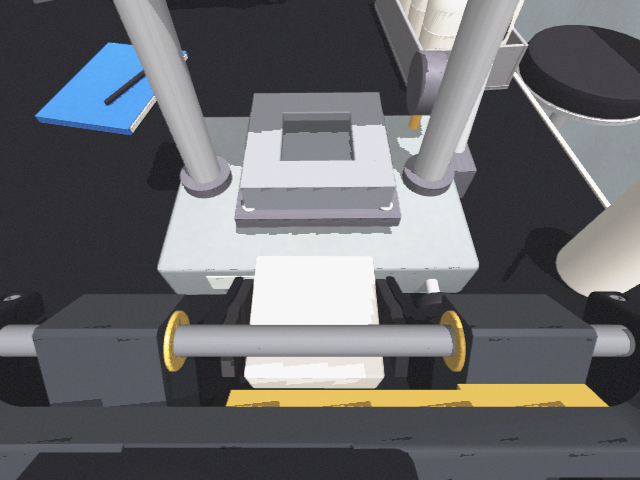

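The view shows the cavity at about (316,135) between the columns and the held blank at (315,320). Next I fit the blank's tilt, centre and yaw, and the cavity edges.

```bash
cat >> h.py <<'E'
def held(W,m,tip):
    """top-face of held blank: plane normal, rect in plane"""
    w=W[m]; w=w[~np.isnan(w).any(1)]; w=w[np.linalg.norm(w-tip,axis=1)<.07]
    c=np.median(w,0); sel=w[abs(w[:,2]-c[2])<.006]
    for _ in range(6):
        A=np.c_[sel[:,:2]-c[:2],np.ones(len(sel))]; k=np.linalg.lstsq(A,sel[:,2],rcond=None)[0]
        res=w[:,2]-np.c_[w[:,:2]-c[:2],np.ones(len(w))]@k; sel=w[abs(res)<.0015]
    print('blank top slopes deg',np.degrees(k[:2]).round(2),'z at centre',(k[2]).round(4),'n',len(sel),*rect(sel)); return k,c,sel
def cavity(W,m0=None,c0=(.595,.231)):
    w=W[(np.hypot(W[...,0]-c0[0],W[...,1]-c0[1])<.05)&(abs(W[...,2]-.110)<.003)]
    print('cavity floor',len(w),*(rect(w) if len(w)>9 else ()))
    w=W[(np.hypot(W[...,0]-c0[0],W[...,1]-c0[1])<.098)&(abs(W[...,2]-.120)<.003)]
    print('die top',len(w),*(rect(w) if len(w)>9 else ()))
    th=math.radians(-5.3);u=np.array([math.cos(th),math.sin(th)]);v=np.array([-u[1],u[0]])
    a=(w[:,:2]-c0)@u;b=(w[:,:2]-c0)@v
    i=abs(b)<.025; print('u edges of hole',np.max(a[i&(a<0)],initial=-9).round(4),np.min(a[i&(a>0)],initial=9).round(4),'outer',np.percentile(a[i],[.5,99.5]).round(4))
    i=abs(a)<.025; print('v edges of hole',np.max(b[i&(b<0)],initial=-9).round(4),np.min(b[i&(b>0)],initial=9).round(4),'outer',np.percentile(b[i],[.5,99.5]).round(4))
E
python3 - <<'E'
from h import *
s=status.get_obs()
p,im,d,W=look('wrist','w3'); M=R.from_euler('xyz',s['tool_rot'],degrees=True); tip=s['tool_pos']+M.apply([0,0,.182]); print(tip)
o=outline_of('wrist','blank_mid')[0]; held(W,o['pixels'],tip); cavity(W)
E
```

```text
[0.5761852  0.04216689 0.176209  ]
blank top slopes deg [-0.41  0.35] z at centre 0.1809 n 10964 [574.8  32.8] [62.2 61.9] -5.7
cavity floor 2882 [595.6 235.3] [60.  66.2] -5.0
die top 10296 [595.2 230.5] [133.  130.5] -5.2
u edges of hole -0.0326 0.033 outer [-0.0644  0.0648]
v edges of hole -0.0336 0.0306 outer [-0.0663  0.064 ]
```

```bash
python3 - <<'E'
from h import *
M=R.from_euler('xyz',[-130.2,0,-4.9],degrees=True)
t=np.array([.5965,.2393,.155])-M.apply([0,0,.182])
rows(t,[-130.2,0,-4.9],10,grip=1)
E
```

```text
max step 0.020118399538730708 0.14142135623730953 end [0.5845 0.1007 0.2727] [-1.3019e+02  6.0000e-02 -4.8800e+00]
[[1, 0, -0.011, 0.0165, 0, 0, -0.1], [1, 0.0005, -0.0115, 0.0165, -0.1, -0.1, 0.0], [1, 0, -0.011, 0.0165, 0, 0, -0.1], [1, 0.0005, -0.011, 0.0165, -0.1, 0, -0.1], [1, 0.0005, -0.0115, 0.0165, 0, 0, 0.0], [1, 0, -0.011, 0.0165, 0, -0.1, -0.1], [1, 0.0005, -0.011, 0.0165, -0.1, 0, 0.0], [1, 0.0005, -0.0115, 0.0165, 0, 0, -0.1], [1, 0, -0.011, 0.0165, -0.1, 0, -0.1], [1, 0.0005, -0.0115, 0.0165, 0, -0.1, 0.0]]
```

Call:
{"name": "jog_arm", "arguments": {"rows": [[1,0,-0.011,0.0165,0,0,-0.1],[1,0.0005,-0.0115,0.0165,-0.1,-0.1,0],[1,0,-0.011,0.0165,0,0,-0.1],[1,0.0005,-0.011,0.0165,-0.1,0,-0.1],[1,0.0005,-0.0115,0.0165,0,0,0],[1,0,-0.011,0.0165,0,-0.1,-0.1],[1,0.0005,-0.011,0.0165,-0.1,0,0],[1,0.0005,-0.0115,0.0165,0,0,-0.1],[1,0,-0.011,0.0165,-0.1,0,-0.1],[1,0.0005,-0.0115,0.0165,0,-0.1,0],[1,0,0,0,0,0,0],[1,0,0,0,0,0,0]]}}

```text
time_s: 11.68
tool_pos: [0.5841, 0.1033, 0.2726]
tool_rot: [-130.2, 0.1, -4.6]
force: [0.1, 0.3, -1.8]
grip_width: 0.0614
```

```bash
python3 - <<'E'
from h import *
s=status.get_obs(); print(s['tool_pos'],s['tool_rot'],s['force'])
p,im,d,W=look('wrist','w4'); M=R.from_euler('xyz',s['tool_rot'],degrees=True); tip=s['tool_pos']+M.apply([0,0,.182]); print(tip)
o=outline_of('wrist','blank_mid')[0]; held(W,o['pixels'],tip); cavity(W)
E
```

```text
[0.58409001 0.1032506  0.27259524] [-1.30159440e+02  8.44521160e-02 -4.62143354e+00] [ 0.13941911  0.29955734 -1.77299894]
[0.59512462 0.24190631 0.1552205 ]
blank top slopes deg [-0.2  -0.02] z at centre 0.1599 n 11075 [594.  232.5] [62.4 62. ] -4.7
cavity floor 219 [592.9 205.7] [ 1.1 66.4] -4.7
die top 6282 [596.6 245.6] [100.9 130.8] -4.7
u edges of hole -0.0363 0.0336 outer [-0.0648  0.0647]
v edges of hole -9.0 0.0548 outer [0.0551 0.0649]
```

View pics/w4.png

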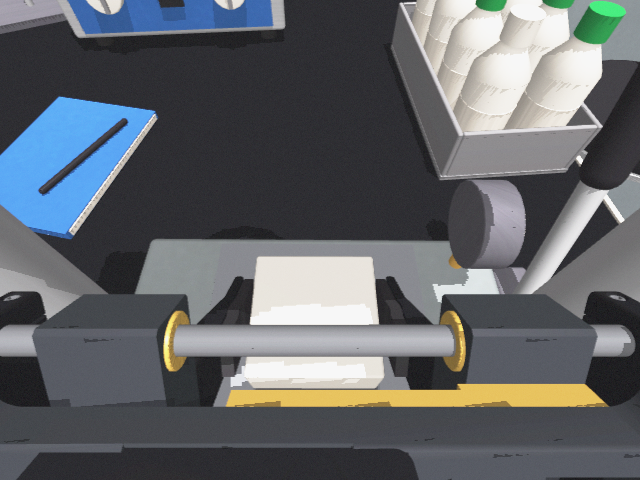

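The blank is over the cavity at (315,320). It needs about +1.1, -2.3 mm and -0.5° of yaw.

```bash
python3 - <<'E'
from h import *
s=status.get_obs(); M0=R.from_euler('xyz',s['tool_rot'],degrees=True); M=R.from_euler('xyz',[-130.2,-.1,-5.1],degrees=True)
tip=s['tool_pos']+M0.apply([0,0,.182])+[.0011,-.0023,-.011]
rows(tip-M.apply([0,0,.182]),[-130.2,-.1,-5.1],4,grip=1)
E
```

```text
max step 0.0029580398915498084 0.14142135623730953 end [0.5848 0.0986 0.2616] [-1.3021e+02 -7.0000e-02 -5.1400e+00]
[[1, 0, 0.0025, 0.0015, 0, 0.1, 0.0], [1, 0, 0.0025, 0.001, 0, 0, 0.0], [1, 0.0005, 0.0025, 0.0015, 0, 0.1, 0.0], [1, 0, 0.0025, 0.0015, 0, 0.1, 0.1]]
```

```bash
python3 - <<'E'
from h import *
for k in range(2):
    s=status.get_obs(); print(s['tool_pos'],s['tool_rot'])
    p,im,d,W=look('wrist','w5')
M=R.from_euler('xyz',s['tool_rot'],degrees=True); tip=s['tool_pos']+M.apply([0,0,.182]); print(tip)
o=outline_of('wrist','blank_mid')[0]; k,c,sel=held(W,o['pixels'],tip); cavity(W)
C,_,a=rect(sel); D=np.array([.5951,.2302])-C/1000; print('delta',D,a)
s=status.get_obs(); M0=R.from_euler('xyz',s['tool_rot'],degrees=True); e=[-130.2,-.1,s['tool_rot'][2]-5.2-a]; M=R.from_euler('xyz',e,degrees=True)
tip=s['tool_pos']+M0.apply([0,0,.182])+[D[0],D[1],-.011]
rows(tip-M.apply([0,0,.182]),e,4,grip=1)
E
```

```text
[0.5844572  0.10093345 0.27282063] [-1.30213931e+02  4.40426559e-02 -4.84578413e+00]
[0.58450996 0.10053179 0.27288556] [-1.30211590e+02  3.95312113e-02 -4.88631222e+00]
[0.59626795 0.23902069 0.15538417]
blank top slopes deg [-0.16 -0.11] z at centre 0.1601 n 11081 [595.  229.6] [62.5 61.8] -5.0
cavity floor 226 [592.4 202.9] [ 1.2 65.9] -4.9
die top 6913 [596.3 244.2] [103.8 130.4] -4.9
u edges of hole -0.0381 0.0375 outer [-0.0649  0.0649]
v edges of hole -9.0 0.0522 outer [0.0524 0.0644]
delta [1.e-04 6.e-04] -5.0
max step 0.0028722813232690144 0.1 end [0.5841 0.1011 0.262 ] [-1.302e+02 -9.000e-02 -5.050e+00]
[[1, 0, 0.002, 0.002, 0, 0.1, 0.0], [1, -0.0005, 0.002, 0.002, 0, 0, 0.0], [1, 0, 0.002, 0.0015, 0, 0.1, 0.0], [1, 0, 0.002, 0.002, 0, 0, 0.0]]
```

Call:
{"name": "jog_arm", "arguments": {"rows": [[1,0,0.002,0.002,0,0.1,0],[1,0,0.002,0.002,0,0,0],[1,0,0.002,0.0015,0,0.1,0],[1,0,0.002,0.002,0,0,0],[1,0,0,0,0,0,0],[1,0,0.0015,0.0013,0,0,0],[1,0,0.0015,0.0013,0,0,0],[1,0,0.0015,0.0013,0,0,0],[1,0,0,0,0,0,0],[1,0,0,0,0,0,0]]}}

```text
time_s: 12.77
tool_pos: [0.5844, 0.1026, 0.2558]
tool_rot: [-130.2, -0.1, -4.9]
force: [0.4, -0.3, -1.3]
grip_width: 0.0612
```

```bash
cat > m.py <<'E'
from h import *
s=status.get_obs(); print(s['tool_pos'],s['tool_rot'],s['force'],s['wrist_torque'])
p,im,d,W=look('wrist','w6'); M=R.from_euler('xyz',s['tool_rot'],degrees=True); tip=s['tool_pos']+M.apply([0,0,.182]); print(tip)
o=outline_of('wrist','blank_mid')[0]; k,c,sel=held(W,o['pixels'],tip); cavity(W)
E
python3 m.py
```

```text
[0.58436217 0.10255423 0.25578764] [-1.30172650e+02 -6.14200588e-02 -4.91774203e+00] [ 0.42891453 -0.31185201 -1.27708466] [-1.27271141  0.1807629  -0.02423302]
[0.59640914 0.24109844 0.13838078]
blank top slopes deg [-0.05 -0.03] z at centre 0.1431 n 10975 [595.1 231.8] [62.1 61.8] -4.9
cavity floor 264 [592.4 202.5] [ 2.3 66.4] -5.5
die top 10909 [596.3 244.1] [103.9 130.5] -5.1
u edges of hole -0.0349 0.0348 outer [-0.065   0.0649]
v edges of hole -0.0298 0.0443 outer [-0.0303  0.0646]
```

Call:
{"name": "jog_arm", "arguments": {"rows": [[1,0,0.0008,-0.0009,0,0,0],[1,0,0.0015,0.0013,0,0,0],[1,0,0.0015,0.0013,0,0,0],[1,0,0.0015,0.0013,0,0,0],[1,0,0,0,0,0,0],[1,0,0,0,0,0,0],[1,0,0,0,0,0,0]]}}

```text
time_s: 13.45
tool_pos: [0.5843, 0.1014, 0.2499]
tool_rot: [-130.2, -0.1, -4.9]
force: [0.9, -0.4, -2.2]
grip_width: 0.0615
```

```bash
python3 m.py
```

```text
[0.58434143 0.10142146 0.2499362 ] [-1.30164425e+02 -7.32099274e-02 -4.92113757e+00] [ 0.86978454 -0.4219235  -2.15857204] [-1.22313599  0.18440194 -0.02221044]
[0.5964221  0.23997968 0.13254933]
blank top slopes deg [-0.06 -0.05] z at centre 0.1372 n 10973 [595.2 230.7] [62.3 62. ] -4.8
cavity floor 294 [592.4 201. ] [ 3.3 66.3] -5.0
die top 13128 [596.3 243.5] [106. 131.] -4.8
u edges of hole -0.0336 0.0337 outer [-0.0649  0.0649]
v edges of hole -0.0308 0.0394 outer [-0.0314  0.0647]
```

Call:
{"name": "jog_arm", "arguments": {"rows": [[1,0,0.0008,0.0007,0,0,0],[1,0,0,0,0,0,0],[1,0,0,0,0,0,0],[0,0,0,0,0,0,0],[0,0,0,0,0,0,0],[0,0,0,0,0,0,0],[0,0,0,0,0,0,0],[0,0,0,0,0,0,0],[0,0,0,0,0,0,0],[0,0,0,0,0,0,0],[0,0,0,0,0,0,0]]}}

```text
time_s: 14.47
tool_pos: [0.5843, 0.1014, 0.2489]
tool_rot: [-130.2, -0.1, -4.9]
force: [-0.1, 1.0, -0.6]
grip_width: 0.0867
```

```bash
python3 m.py; python3 - <<'E'
from h import *
s=status.get_obs()
t=s['tool_pos']+np.array([-.01,-.17,.05])
rows(t,[-130,0,-5],8)
E
```

```text
[0.58433462 0.10141606 0.24892167] [-1.30163551e+02 -7.80814827e-02 -4.92423744e+00] [-0.13626642  0.97248304 -0.61521784] [-0.96174118  0.13360266  0.00197189]
[0.59643288 0.23997456 0.13153694]
blank top slopes deg [0.01 0.04] z at centre 0.136 n 10835 [595.1 230.7] [62.6 61.9] -4.9
cavity floor 304 [592.4 201. ] [ 3.4 66.4] -4.9
die top 17260 [596.3 243.4] [106.3 130.7] -5.0
u edges of hole -0.0335 0.0337 outer [-0.0646  0.0643]
v edges of hole -0.0309 0.0389 outer [-0.0405  0.0644]
max step 0.02241093483101497 0.1 end [ 0.5746 -0.0687  0.2989] [-129.97   -0.     -4.99]
[[0, 0.0005, 0.009, -0.0205, 0, 0, 0.0], [0, 0.0005, 0.009, -0.02, 0, 0, 0.0], [0, 0.001, 0.009, -0.0205, 0.1, 0, 0.0], [0, 0.0005, 0.009, -0.02, 0, 0, 0.1], [0, 0.0005, 0.0085, -0.0205, 0, 0, 0.0], [0, 0.0005, 0.009, -0.0205, 0, 0, 0.0], [0, 0.0005, 0.009, -0.02, 0, 0, 0.0], [0, 0.001, 0.009, -0.0205, 0.1, 0, 0.0]]
```

Call:
{"name": "jog_arm", "arguments": {"rows": [[0,0,0.004,-0.012,0,0,0],[0,0.0005,0.009,-0.02,0,0,0],[0,0.001,0.009,-0.0205,0.1,0,0],[0,0.0005,0.009,-0.02,0,0,0.1],[0,0.0005,0.0085,-0.0205,0,0,0],[0,0.0005,0.009,-0.0205,0,0,0],[0,0.0005,0.009,-0.02,0,0,0],[0,0.001,0.009,-0.0205,0,0,0],[0,0,0,0,0,0,0]]}}

```text
time_s: 15.32
tool_pos: [0.5745, -0.0652, 0.299]
tool_rot: [-130.3, -0.2, -5.5]
force: [0.0, -0.7, -0.1]
grip_width: 0.0868
```

```bash
python3 - <<'E'
from h import *
s=status.get_obs();print(s['tool_pos'],s['tool_rot'],s['qpos'].round(0))
p,im,d,W=look('wrist','w7')
w=W[(np.hypot(W[...,0]-.595,W[...,1]-.230)<.05)&(abs(W[...,2]-.136)<.004)]; print(len(w),*rect(w),np.median(w[:,2]))
h=math.radians(71.4)
t,r=tcp([.5866+.007*math.cos(h),-.3282+.007*math.sin(h),.16],71.4)
rows(t,r,12,cyl=True)
E
```

```text
[ 0.57454963 -0.06522626  0.29896805] [-130.25595023   -0.15412366   -5.45230182] [-19.  26.  46. 103. -63.  90.  41.]
3783 [595.2 230. ] [63. 62.] -5.1 0.13602505679907245
max step 0.03614553914385563 1.1445523142259597 end [ 0.5444 -0.4539  0.277 ] [-1.2996e+02 -2.0000e-02 -1.8580e+01]
[[0, 0.0095, 0.02, -0.021, 0, 0.8, 0.7], [0, 0.009, 0.0205, -0.0215, 0, 0.9, 0.7], [0, 0.008, 0.021, -0.022, 0, 0.8, 0.8], [0, 0.007, 0.0215, -0.023, 0.1, 0.9, 0.7], [0, 0.0055, 0.022, -0.023, 0, 0.8, 0.7], [0, 0.005, 0.0225, -0.024, 0, 0.9, 0.7], [0, 0.004, 0.0225, -0.0245, 0, 0.8, 0.7], [0, 0.0025, 0.0235, -0.0245, 0, 0.8, 0.8], [0, 0.0015, 0.0235, -0.0255, 0, 0.9, 0.7], [0, 0.0005, 0.0235, -0.0255, 0, 0.8, 0.7], [0, -0.001, 0.0245, -0.026, 0, 0.9, 0.7], [0, -0.002, 0.0245, -0.0265, 0.1, 0.8, 0.7]]
```

View pics/w7.png

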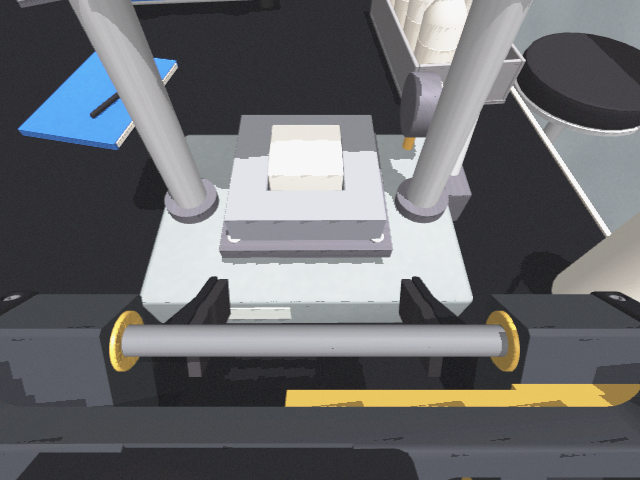

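The blank sits flat in the cavity at (305,155), top at 136.0 mm. I retreat along a straight line to the upper die, to stay clear of the bottles.

```bash
python3 - <<'E'
from h import *
s=status.get_obs();print(s['tool_pos'],s['tool_rot'])
h=math.radians(71.4)
t,r=tcp([.5866+.007*math.cos(h),-.3282+.007*math.sin(h),.16],71.4)
rows(t,r,12)
W=np.load('pics/w1.npz',allow_pickle=True); W=cloud(W['p'].item(),W['d'])
q=W[(W[...,2]>.06)&(W[...,2]<.4)&(W[...,0]>.5)&(W[...,0]<.95)&(W[...,1]<.05)&(W[...,1]>-.55)]
H,x,y=np.histogram2d(q[:,0],q[:,1],bins=[np.arange(.5,1,.05),np.arange(-.55,.1,.05)]); print(H.astype(int))
z=np.load('pics/side0.npz',allow_pickle=True);W=cloud(z['p'].item(),z['d'])
q=W[(W[...,2]>.06)&(W[...,2]<.4)&(W[...,0]>.5)&(W[...,0]<.95)&(W[...,1]<.1)&(W[...,1]>-.55)]
H,x,y=np.histogram2d(q[:,0],q[:,1],bins=[np.arange(.5,1,.05),np.arange(-.55,.1,.05)]); print(H.astype(int))
E
```

```text
[ 0.57472672 -0.06285971  0.29828735] [-1.30171194e+02 -9.91293933e-02 -5.31409102e+00]
max step 0.03308322837934653 1.1445523142259597 end [ 0.5444 -0.454   0.2771] [-1.2996e+02 -2.0000e-02 -1.8580e+01]
[[0, 0.0005, 0.0225, -0.024, 0, 0.8, 0.7], [0, 0.001, 0.0225, -0.0235, 0, 0.9, 0.7], [0, 0.002, 0.022, -0.024, 0, 0.8, 0.8], [0, 0.002, 0.0225, -0.0235, 0.1, 0.9, 0.7], [0, 0.0035, 0.0225, -0.024, 0, 0.8, 0.7], [0, 0.0035, 0.022, -0.0235, 0, 0.9, 0.7], [0, 0.004, 0.0225, -0.0235, 0, 0.8, 0.7], [0, 0.005, 0.022, -0.024, 0, 0.8, 0.8], [0, 0.0055, 0.022, -0.0235, 0, 0.9, 0.7], [0, 0.0065, 0.022, -0.023, 0, 0.8, 0.7], [0, 0.0065, 0.022, -0.0235, 0, 0.9, 0.7], [0, 0.0075, 0.022, -0.0235, 0.1, 0.8, 0.7]]
[[   0    0    0  168    0    0    0    0    0    0    0    0]
 [   0    0    0    0    0    0    0    0    0    0    0    0]
 [   0    0    0    0    0    0    0    0    0    0    0    0]
 [   0    0    0    0    0    0    0    0    0    0    0    0]
 [   0    0    0 1206  100    0  719   21    0    0    0    0]
 [   0    0    0    2   53    0 1054  645    0    0    0    0]
 [   0    0    0    0    0    0 1056  489    0    0    0    0]
 [   0    0    0    0    0    0    0    0    0    0    0    0]
 [   0    0    0    0    0    0    0    0    0    0    0    0]]
[[  0   0   0   0   0   0   0   0   0   0   0   0]
 [  0   0   0   0   0   0   0   0   0   0   0   0]
 [  0   0   0   0   0   0   0   0   0   0   0   0]
 [  0   0   0   0   0   0   0   0   0   0   0   0]
 [903 317  71 398   0   0  60   2   0   0   0   0]
 [245  35 108 256   0   5 223 202   0   0   0   0]
 [  0   0   0   0   0   0  79  71   0   0   0   0]
 [  0   0   0   0   0   0   0   0   0   0   0   0]
 [  0   0   0   0   0   0   0   0   0   0   0   0]]
```

Call:
{"name": "jog_arm", "arguments": {"rows": [[0,0.0005,0.0225,-0.024,0,0.8,0.7],[0,0.001,0.0225,-0.0235,0,0.9,0.7],[0,0.002,0.022,-0.024,0,0.8,0.8],[0,0.002,0.0225,-0.0235,0.1,0.9,0.7],[0,0.0035,0.0225,-0.024,0,0.8,0.7],[0,0.0035,0.022,-0.0235,0,0.9,0.7],[0,0.004,0.0225,-0.0235,0,0.8,0.7],[0,0.005,0.022,-0.024,0,0.8,0.8],[0,0.0055,0.022,-0.0235,0,0.9,0.7],[0,0.0065,0.022,-0.023,0,0.8,0.7],[0,0.0065,0.022,-0.0235,0,0.9,0.7],[0,0.0075,0.022,-0.0235,0.1,0.8,0.7]]}}

```text
time_s: 16.37
tool_pos: [0.5471, -0.4508, 0.2747]
tool_rot: [-129.8, 0.1, -18.2]
force: [0.6, 0.6, 0.5]
grip_width: 0.0866
```

Call:
{"name": "jog_arm", "arguments": {"rows": [[0,0,0,0,0,0,0],[0,0,0,0,0,0,0],[0,0,0,0,0,0,0],[0,0,0,0,0,0,0]]}}

```text
time_s: 16.7
tool_pos: [0.5478, -0.4486, 0.2753]
tool_rot: [-129.8, 0.1, -18.1]
force: [-0.5, -0.6, -0.5]
grip_width: 0.0873
```

```bash
python3 - <<'E'
from h import *
s=status.get_obs();print(s['tool_pos'],s['tool_rot'],s['qpos'].round(0))
p,im,d,W=look('wrist','w8')
for hh in (.018,.046):
    w=W[(np.hypot(W[...,0]-.5866,W[...,1]+.328)<.075)&(abs(W[...,2]-hh)<.003)]; print(len(w),*rect(w),np.median(w[:,2]))
h=math.radians(71.4)
t,r=tcp([.5866+.007*math.cos(h),-.3282+.007*math.sin(h),.0295],71.4)
rows(t,r,10)
E
```

```text
[ 0.54777757 -0.44857975  0.27527863] [-1.29790641e+02  8.42212134e-02 -1.81069152e+01] [ 19.  49.  47.  75. -68. 110.  49.]
2742 [ 586.9 -327.9] [38.7 96.4] -18.1 0.018075016177090314
1553 [ 587.  -327.6] [23.9 36.2] -17.9 0.04603431854414286
max step 0.013209844813622907 0.14142135623730953 end [ 0.5445 -0.4538  0.1464] [-1.300e+02  4.000e-02 -1.859e+01]
[[0, 0, 0.0105, 0.008, 0, 0, 0.0], [0, -0.0005, 0.01, 0.0075, 0, 0.1, 0.1], [0, 0, 0.0105, 0.008, -0.1, 0, 0.0], [0, 0, 0.01, 0.0075, 0, 0.1, 0.0], [0, -0.0005, 0.0105, 0.008, 0, 0, 0.0], [0, 0, 0.0105, 0.008, 0, 0.1, 0.1], [0, 0, 0.01, 0.0075, 0, 0, 0.0], [0, -0.0005, 0.0105, 0.008, -0.1, 0, 0.0], [0, 0, 0.01, 0.0075, 0, 0.1, 0.0], [0, 0, 0.0105, 0.008, 0, 0, 0.1]]
```

Call:
{"name": "jog_arm", "arguments": {"rows": [[0,0,0.0105,0.008,0,0,0],[0,-0.0005,0.01,0.0075,0,0.1,0],[0,0,0.0105,0.008,-0.1,0,0],[0,0,0.01,0.0075,0,0.1,0],[0,-0.0005,0.0105,0.008,0,0,0],[0,0,0.0105,0.008,0,0,0],[0,0,0.01,0.0075,0,0,0],[0,-0.0005,0.0105,0.008,-0.1,0,0],[0,0,0.01,0.0075,0,0,0],[0,0,0.0085,0.007,0,0,0],[0,0,0,0,0,0,0],[0,0,0,0,0,0,0]]}}

```text
time_s: 17.75
tool_pos: [0.5433, -0.4552, 0.1476]
tool_rot: [-130.0, 0.0, -18.4]
force: [0.3, 0.1, 0.9]
grip_width: 0.0873
```

```bash
python3 - <<'E'
from h import *
s=status.get_obs();print(s['tool_pos'],s['tool_rot'],s['qpos'].round(0),s['force'])
M=R.from_euler('xyz',s['tool_rot'],degrees=True); print('tip',s['tool_pos']+M.apply([0,0,.182]),'corner',s['tool_pos']+M.apply([0,.0095,.182]))
h=math.radians(71.7)
t,r=tcp([.5866+.007*math.cos(h),-.3282+.007*math.sin(h),.029],71.7)
rows(t,r,3)
E
```

```text
[ 0.5433421  -0.45521061  0.14761092] [-1.30040423e+02  3.46376222e-02 -1.84059551e+01] [ 21.  57.  45.  77. -70. 104.  57.] [0.30416495 0.09717538 0.88233341]
tip [ 0.58727043 -0.3229788   0.03052526] corner [ 0.58533653 -0.32877638  0.02325215]
max step 0.001118033988749895 0.1 end [ 0.5449 -0.4537  0.146 ] [-1.3004e+02  2.0000e-02 -1.8270e+01]
[[0, 0.0005, 0, 0.001, 0, 0, 0.0], [0, 0.0005, 0, 0.0005, 0, 0, -0.1], [0, 0, 0, 0.001, 0, -0.1, 0.0]]
```

Call:
{"name": "jog_arm", "arguments": {"rows": [[0,0.0005,0,0.001,0,0,0],[0,0.0005,0,0.0005,0,0,0],[0,0,0,0.0005,0,0,0],[1,0,0,0,0,0,0],[1,0,0,0,0,0,0],[1,0,0,0,0,0,0],[1,0,0,0,0,0,0],[1,0,0,0,0,0,0],[1,0,0,0,0,0,0],[1,0,0,0,0,0,0],[1,0,0,0,0,0,0],[1,0,0,0,0,0,0]], "grip_force": 50}}

```text
time_s: 18.75
tool_pos: [0.5449, -0.4542, 0.1471]
tool_rot: [-130.1, -0.0, -18.4]
force: [-1.2, -0.6, 0.8]
grip_width: 0.0356
```

Call:
{"name": "jog_arm", "arguments": {"rows": [[1,0,0,0,0,0,0],[1,0,0,0,0,0,0],[1,0,0,0,0,0,0],[1,0,0,0,0,0,0]]}}

```text
time_s: 19.08
tool_pos: [0.5449, -0.4542, 0.1471]
tool_rot: [-130.1, -0.0, -18.4]
force: [-0.0, -0.5, 0.3]
grip_width: 0.0356
```

```bash
python3 - <<'E'
from h import *
s=status.get_obs();print(s['tool_pos'],s['tool_rot'],s['grip_width'],s['force'],s['wrist_torque'])
rows(s['tool_pos']+np.array([0,0,.16]),s['tool_rot'],8,grip=1)
E
```

```text
[ 0.5449356  -0.45420885  0.14710436] [-1.30088099e+02 -3.58304234e-02 -1.84091591e+01] 0.03561780028004526 [-0.00380821 -0.463199    0.32940207] [-1.00656356  0.29241857 -0.08340429]
max step 0.020229928324143907 0.0 end [ 0.5449 -0.4541  0.3072] [-1.3009e+02 -4.0000e-02 -1.8410e+01]
[[1, 0, -0.0155, -0.013, 0, 0, 0.0], [1, 0, -0.015, -0.013, 0, 0, 0.0], [1, 0, -0.0155, -0.0125, 0, 0, 0.0], [1, 0, -0.015, -0.013, 0, 0, 0.0], [1, 0, -0.0155, -0.013, 0, 0, 0.0], [1, 0, -0.0155, -0.013, 0, 0, 0.0], [1, 0, -0.015, -0.0125, 0, 0, 0.0], [1, 0, -0.0155, -0.013, 0, 0, 0.0]]
```

Call:
{"name": "jog_arm", "arguments": {"rows": [[1,0,-0.0155,-0.013,0,0,0],[1,0,-0.015,-0.013,0,0,0],[1,0,-0.0155,-0.0125,0,0,0],[1,0,-0.015,-0.013,0,0,0],[1,0,-0.0155,-0.013,0,0,0],[1,0,-0.0155,-0.013,0,0,0],[1,0,-0.015,-0.0125,0,0,0],[1,0,-0.0155,-0.013,0,0,0],[1,0,0,0,0,0,0],[1,0,0,0,0,0,0],[1,0,0,0,0,0,0]]}}

```text
time_s: 20.0
tool_pos: [0.5447, -0.454, 0.3063]
tool_rot: [-130.1, 0.0, -18.4]
force: [0.5, 0.9, -5.7]
grip_width: 0.0359
```

```bash
python3 - <<'E'
from h import *
s=status.get_obs();print(s['tool_pos'],s['tool_rot'],s['grip_width'],s['force'],s['qpos'].round(0))
C=np.array([.5952,.230]); h=math.radians(84.9)
t,r=tcp([C[0]-.19*math.cos(h),C[1]-.19*math.sin(h),.195],84.9)
rows(t,[-130.1,0,-5.1],12,grip=1)
E
```

```text
[ 0.54468497 -0.45401161  0.30625597] [-1.30084463e+02  4.02037330e-02 -1.84236835e+01] 0.03588461126582697 [ 0.53322943  0.94748578 -5.718801  ] [ 19.  47.  48.  74. -67. 112.  47.]
max step 0.030041637771599603 1.140175425099138 end [ 0.566  -0.0984  0.312 ] [-1.3008e+02  3.0000e-02 -5.0800e+00]
[[1, -0.0075, -0.019, 0.0215, 0, -0.8, -0.7], [1, -0.0075, -0.019, 0.022, 0, -0.9, -0.7], [1, -0.0065, -0.019, 0.022, 0, -0.8, -0.8], [1, -0.006, -0.019, 0.0215, 0, -0.9, -0.7], [1, -0.0055, -0.019, 0.0225, 0, -0.8, -0.7], [1, -0.005, -0.0195, 0.022, 0, -0.9, -0.7], [1, -0.004, -0.019, 0.022, 0, -0.8, -0.7], [1, -0.004, -0.0195, 0.0225, 0, -0.9, -0.7], [1, -0.003, -0.0195, 0.022, 0, -0.8, -0.8], [1, -0.0025, -0.019, 0.0225, 0, -0.9, -0.7], [1, -0.002, -0.0195, 0.0225, 0, -0.8, -0.7], [1, -0.0015, -0.0195, 0.022, 0, -0.9, -0.7]]
```

Call:
{"name": "jog_arm", "arguments": {"rows": [[1,-0.0075,-0.019,0.0215,0,-0.8,-0.7],[1,-0.0075,-0.019,0.022,0,-0.9,-0.7],[1,-0.0065,-0.019,0.022,0,-0.8,-0.8],[1,-0.006,-0.019,0.0215,0,-0.9,-0.7],[1,-0.0055,-0.019,0.0225,0,-0.8,-0.7],[1,-0.005,-0.0195,0.022,0,-0.9,-0.7],[1,-0.004,-0.019,0.022,0,-0.8,-0.7],[1,-0.004,-0.0195,0.0225,0,-0.9,-0.7],[1,-0.003,-0.0195,0.022,0,-0.8,-0.8],[1,-0.0025,-0.019,0.0225,0,-0.9,-0.7],[1,-0.002,-0.0195,0.0225,0,-0.8,-0.7],[1,-0.0015,-0.0195,0.022,0,-0.9,-0.7]]}}

```text
time_s: 21.0
tool_pos: [0.5654, -0.0965, 0.3109]
tool_rot: [-130.1, 0.2, -5.0]
force: [1.3, 0.6, -4.6]
grip_width: 0.0356
```

Call:
{"name": "jog_arm", "arguments": {"rows": [[1,0,0,0,0,0,0],[1,0,0,0,0,0,0],[1,0,0,0,0,0,0],[1,0,0,0,0,0,0],[1,0,0,0,0,0,0]]}}

```text
time_s: 21.42
tool_pos: [0.5657, -0.1, 0.3123]
tool_rot: [-130.2, 0.0, -5.2]
force: [0.9, 0.2, -3.7]
grip_width: 0.0357
```

```bash
cat > m2.py <<'E'
from h import *
s=status.get_obs(); print(s['tool_pos'],s['tool_rot'],s['force'],s['grip_width'])
p,im,d,W=look('wrist','w9'); M=R.from_euler('xyz',s['tool_rot'],degrees=True); tip=s['tool_pos']+M.apply([0,0,.182]); print('tip',tip)
# upper die seen in tool-levelled frame: plate top near tip z -.0125, boss top near tip+.0155
near=np.hypot(W[...,0]-tip[0],W[...,1]-tip[1])<.085
for nm,dz in (('plate',-.0125),('boss',.0155)):
    w=W[near&(abs(W[...,2]-tip[2]-dz)<.005)]
    if len(w)<50: print(nm,len(w)); continue
    c=w.mean(0); sel=w
    for _ in range(5):
        k=np.linalg.lstsq(np.c_[sel[:,:2]-c[:2],np.ones(len(sel))],sel[:,2],rcond=None)[0]
        sel=w[abs(w[:,2]-np.c_[w[:,:2]-c[:2],np.ones(len(w))]@k)<.0015]
    print(nm,len(sel),'slopes',np.degrees(k[:2]).round(2),'z',np.round(k[2],4),*rect(sel),'dz tip',np.round(k[2]-tip[2],4))
E
python3 m2.py
```

```text
[ 0.56572085 -0.09995151  0.31231152] [-1.30156356e+02  1.06799183e-02 -5.21056545e+00] [ 0.91307968  0.15336951 -3.68192437] 0.035711987722416766
tip [0.57833163 0.03857599 0.19494415]
plate 9650 slopes [-0.02 -0.11] z 0.1831 [577.9  38.6] [84.8 96.5] -5.5 dz tip -0.0118
boss 4790 slopes [-0.1  -0.44] z 0.2111 [578.8  33. ] [42.8 55.1] -29.0 dz tip 0.0162
```

View pics/w9.png

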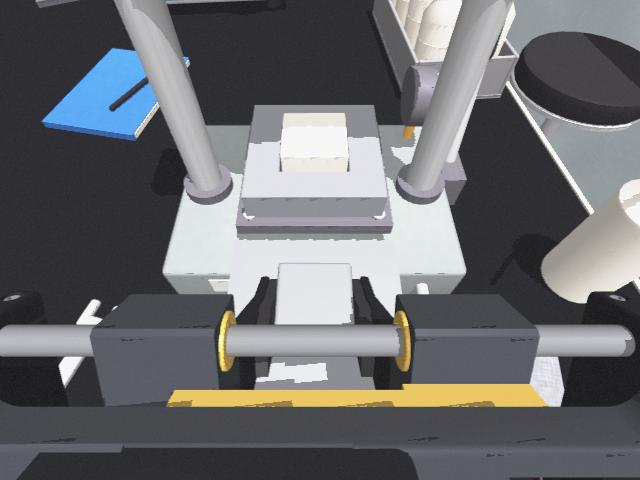

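```bash
cat >> m2.py <<'E'
for nm,dz,hw in (('plate',-.0118,.048),('boss',.0162,.018)):
  th=math.radians(s['tool_rot'][2]-.2);u=np.array([math.cos(th),math.sin(th)]);v=np.array([-u[1],u[0]])
  w=W[(np.hypot(W[...,0]-tip[0],W[...,1]-tip[1])<.085 if hw>.03 else np.hypot(W[...,0]-tip[0],W[...,1]-tip[1])<.024)&(abs(W[...,2]-tip[2]-dz)<.003)][:,:2]
  a=(w-tip[:2])@u;b=(w-tip[:2])@v
  ea=np.percentile(a,[.5,99.5]);eb=np.percentile(b,99.5)
  g=(ea.mean())*u+(eb-hw)*v
  print(nm,'u edges',ea.round(4),'far v',eb.round(4),'centre-tip',g.round(4),'centre',(tip[:2]+g).round(4))
E
python3 m2.py; python3 - <<'E'
from h import *
M=R.from_euler('xyz',[-130.09,-.04,-18.41],degrees=True); tip=np.array([.54494,-.45421,.1471])+M.apply([0,0,.182])
g=np.array([.5868,-.3280])-tip[:2]; a=math.radians(13.2); print('expected centre-tip',[g[0]*math.cos(a)-g[1]*math.sin(a),g[0]*math.sin(a)+g[1]*math.cos(a)],tip[2])
E
```

```text
[ 0.56577562 -0.09987839  0.3124537 ] [-1.30146048e+02 -3.59660545e-03 -5.20124774e+00] [ 0.30721714  0.87716477 -4.49436913] 0.035772760025224073
tip [0.57839491 0.03866954 0.19511135]
plate 9669 slopes [-0.01 -0.11] z 0.1833 [577.9  38.5] [84.9 96.6] -5.8 dz tip -0.0118
boss 4786 slopes [ 0.06 -0.32] z 0.2113 [576.3  33.4] [55.1 42.6] 18.3 dz tip 0.0162
plate u edges [-0.0479  0.0471] far v 0.0415 centre-tip [-0.001  -0.0065] centre [0.5774 0.0322]
boss u edges [-0.0229  0.0224] far v 0.0108 centre-tip [-0.0009 -0.0071] centre [0.5775 0.0315]
expected centre-tip [np.float64(-0.0007911706725935541), np.float64(-0.006219317302167702)] 0.029893827453742527
```

```bash
python3 - <<'E'
from h import *
M=R.from_euler('xyz',[-130.1,0,-5.0],degrees=True)
rows(np.array([.5961,.2365,.172])-M.apply([0,0,.182]),[-130.1,0,-5.0],11,grip=1)
E
```

```text
max step 0.018445866745696718 0.1 end [0.584  0.0977 0.2893] [-1.3013e+02 -3.0000e-02 -5.0400e+00]
[[1, 0, -0.01, 0.015, 0, 0, 0.0], [1, 0, -0.01, 0.0155, 0, 0, 0.0], [1, 0, -0.01, 0.015, 0, 0, 0.0], [1, 0, -0.01, 0.015, 0, -0.1, 0.0], [1, 0, -0.01, 0.0155, 0, 0, 0.0], [1, 0, -0.01, 0.015, 0, 0, -0.1], [1, 0, -0.01, 0.015, 0, 0, 0.0], [1, 0.0005, -0.01, 0.015, 0, 0, 0.0], [1, 0, -0.01, 0.0155, 0, 0, 0.0], [1, 0, -0.01, 0.015, 0, 0, 0.0], [1, 0, -0.01, 0.015, 0, 0, 0.0]]
```

Call:
{"name": "jog_arm", "arguments": {"rows": [[1,0,-0.01,0.015,0,0,0],[1,0,-0.01,0.0155,0,0,0],[1,0,-0.01,0.015,0,0,0],[1,0,-0.01,0.015,0,-0.1,0],[1,0,-0.01,0.0155,0,0,0],[1,0,-0.01,0.015,0,0,-0.1],[1,0,-0.01,0.015,0,0,0],[1,0.0005,-0.01,0.015,0,0,0],[1,0,-0.01,0.0155,0,0,0],[1,0,-0.01,0.015,0,0,0],[1,0,-0.01,0.0145,0,0,0],[1,0,0,0,0,0,0]]}}

```text
time_s: 22.52
tool_pos: [0.5832, 0.1029, 0.2896]
tool_rot: [-130.0, 0.0, -4.6]
force: [-1.2, 2.4, -5.2]
grip_width: 0.0357
```

Call:
{"name": "jog_arm", "arguments": {"rows": [[1,0,0,0,0,0,0],[1,0,0,0,0,0,0],[1,0,0,0,0,0,0],[1,0,0,0,0,0,0],[1,0,0,0,0,0,0]]}}

```text
time_s: 22.93
tool_pos: [0.5839, 0.0975, 0.2901]
tool_rot: [-130.1, -0.1, -5.0]
force: [-0.2, 1.0, -4.7]
grip_width: 0.0355
```

```bash
cat >> m2.py <<'E'
c0=np.array([.5952,.2300]); th=math.radians(-5.1);u=np.array([math.cos(th),math.sin(th)]);v=np.array([-u[1],u[0]])
w=W[(np.hypot(W[...,0]-c0[0],W[...,1]-c0[1])<.098)&(abs(W[...,2]-.120)<.003)][:,:2]-c0
a=w@u;b=w@v; print('lower die u',np.percentile(a,[.5,99.5]).round(4),'far v',np.percentile(b,99.5).round(4))
E
python3 m2.py
```

```text
[0.58385543 0.09753839 0.29014016] [-1.30113489e+02 -6.71229275e-02 -5.01540918e+00] [-0.15876651  0.97679359 -4.67965792] 0.0355339454408315
tip [0.59616061 0.23618155 0.17287697]
plate 9615 slopes [ 0.07 -0.07] z 0.161 [595.5 236.1] [84.8 96.5] -5.5 dz tip -0.0118
boss 4803 slopes [-0.04 -0.23] z 0.189 [595.3 231.8] [31.4 53.3] -5.0 dz tip 0.0161
plate u edges [-0.0479  0.047 ] far v 0.0414 centre-tip [-0.001  -0.0065] centre [0.5951 0.2297]
boss u edges [-0.0229  0.0224] far v 0.0107 centre-tip [-0.0009 -0.0073] centre [0.5952 0.2289]
lower die u [-0.0651  0.0648] far v 0.0656
```

Call:
{"name": "jog_arm", "arguments": {"rows": [[1,0,0.0015,0.0013,0,0,0],[1,0,0.0015,0.0013,0,0,0],[1,0,0.0015,0.0013,0,0,0],[1,0,0.0015,0.0013,0,0,0],[1,0,0.0015,0.0013,0,0,0],[1,0,0,0,0,0,0],[1,0,0.0015,0.0013,0,0,0],[1,0,0,0,0,0,0],[1,0,0,0,0,0,0],[1,0,0,0,0,0,0]]}}

```text
time_s: 23.82
tool_pos: [0.5838, 0.0987, 0.2782]
tool_rot: [-130.1, -0.1, -4.9]
force: [0.5, -0.3, -4.2]
grip_width: 0.0355
```

```bash
python3 m2.py
```

```text
[0.58375977 0.09873461 0.27820719] [-1.30093288e+02 -6.11422798e-02 -4.92021767e+00] [ 0.54129192 -0.30174536 -4.17850346] 0.03547883165829378
tip [0.59582589 0.23744026 0.16099306]
plate 9664 slopes [ 0.04 -0.07] z 0.1492 [595.3 237.4] [84.5 96.5] -5.3 dz tip -0.0118
boss 4804 slopes [ 0.07 -0.4 ] z 0.1771 [596.2 232. ] [42.8 55. ] -28.5 dz tip 0.0161
plate u edges [-0.0478  0.0471] far v 0.0414 centre-tip [-0.001  -0.0065] centre [0.5949 0.2309]
boss u edges [-0.0228  0.0224] far v 0.0108 centre-tip [-0.0008 -0.0072] centre [0.595  0.2302]
lower die u [-0.0651  0.0647] far v 0.0651
```

Call:
{"name": "jog_arm", "arguments": {"rows": [[1,0,0.0012,0.001,0,0,0],[1,0,0.0008,0.0006,0,0,0],[1,0,0.0004,0.0003,0,0,0],[1,0,0,0,0,0,0],[1,0,0,0,0,0,0],[1,0,0,0,0,0,0]]}}

```text
time_s: 24.37
tool_pos: [0.5837, 0.0987, 0.2751]
tool_rot: [-130.1, -0.1, -4.9]
force: [-0.8, 0.0, -3.4]
grip_width: 0.0358
```

```bash
python3 m2.py
```

```text
[0.5837274  0.09865733 0.27514878] [-1.30090128e+02 -5.58122120e-02 -4.91593888e+00] [-0.75351836  0.02822134 -3.41707492] 0.03575635276536108
tip [0.59577284 0.23737126 0.15794233]
plate 9659 slopes [ 0.05 -0.04] z 0.1461 [595.  237.3] [84.8 96.5] -5.6 dz tip -0.0119
boss 4795 slopes [ 0.02 -0.25] z 0.174 [594.9 232.9] [31.3 53.6] -5.1 dz tip 0.0161
plate u edges [-0.0479  0.047 ] far v 0.0414 centre-tip [-0.001  -0.0065] centre [0.5948 0.2309]
boss u edges [-0.0229  0.0226] far v 0.0107 centre-tip [-0.0008 -0.0073] centre [0.5949 0.2301]
lower die u [-0.0652  0.0647] far v 0.0652
```

The plate top is at 146.1 mm, against 146.0 seated. I release and back out.

Call:
{"name": "jog_arm", "arguments": {"rows": [[0,0,0,0,0,0,0],[0,0,0,0,0,0,0],[0,0,0,0,0,0,0],[0,0,0,0,0,0,0],[0,0,0,0,0,0,0],[0,0,0,0,0,0,0],[0,0,0,0,0,0,0],[0,0,0,0,0,0,0],[0,0,0,0,0,0,0]]}}

```text
time_s: 25.17
tool_pos: [0.5837, 0.0987, 0.2751]
tool_rot: [-130.1, -0.1, -4.9]
force: [-0.3, 0.2, 0.2]
grip_width: 0.084
```

Call:
{"name": "jog_arm", "arguments": {"rows": [[0,0,0,-0.008,0,0,0],[0,0,0.004,-0.012,0,0,0],[0,0,0.008,-0.02,0,0,0],[0,0,0.009,-0.02,0,0,0],[0,0,0.009,-0.02,0,0,0],[0,0,0.009,-0.02,0,0,0],[0,0,0.009,-0.02,0,0,0],[0,0,0.009,-0.02,0,0,0],[0,0,0,0,0,0,0],[0,0,0,0,0,0,0],[0,0,0,0,0,0,0],[0,0,0,0,0,0,0]]}}

```text
time_s: 26.17
tool_pos: [0.5713, -0.0437, 0.3215]
tool_rot: [-130.1, -0.0, -4.8]
force: [-0.1, 0.8, -0.3]
grip_width: 0.087
```

```bash
python3 - <<'E'
from h import *
s=status.get_obs();print(s['tool_pos'],s['tool_rot'],s['force'],s['grip_width'])
p,im,d,W=look('wrist','w10')
N=np.hypot(W[...,0]-.595,W[...,1]-.230)
for z,r in ((.146,.075),(.174,.03),(.12,.098)):
    w=W[(N<r)&(abs(W[...,2]-z)<.004)]
    k=np.linalg.lstsq(np.c_[w[:,:2]-w[:,:2].mean(0),np.ones(len(w))],w[:,2],rcond=None)[0]
    print(z,len(w),*rect(w),np.median(w[:,2]).round(4),'slopes',k[:2].round(4))
E
```

```text
[ 0.57127719 -0.04373979  0.32149528] [-1.30059229e+02 -2.88280346e-02 -4.83957894e+00] [-0.13864073  0.82430487 -0.25305811] 0.08699509053697772
0.146 7377 [594.9 230.9] [98.5 96.5] -5.3 0.146 slopes [0.0003 0.0038]
0.174 1529 [594.8 230.1] [36.4 35.9] -5.3 0.1739 slopes [0.0019 0.0302]
0.12 6128 [595.2 230.3] [131.4 130.5] -5.0 0.12 slopes [0.0006 0.0026]
```

View pics/w10.png

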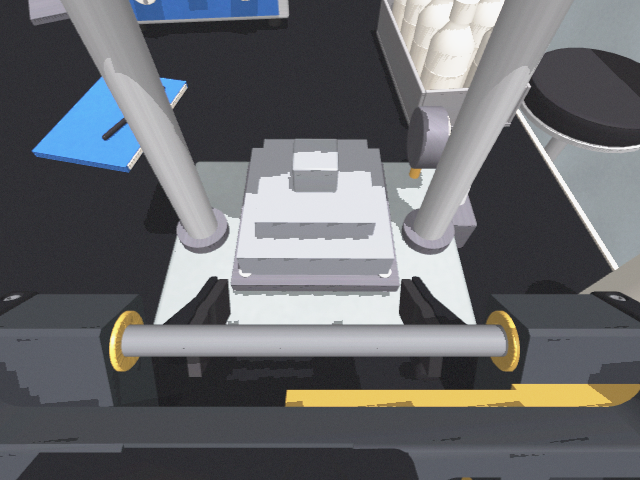

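The upper die sits level at (316,190), with plate top 146.0 mm and boss top 173.9 mm. The gripper is clear of everything, so I hand in.

```bash
python3 -c "
from h import *
print(env.sign_off())"
```

```text
the job is handed in; nothing more can be done
None
```

I loaded the press and handed the job in at about 26 s of the 72 s limit; the hand-in gives no verdict. The white 62 mm square blank is in the cavity, and the upper die is over it, boss up. I tilted the hand 50° and brought it in through the press's open front, because the screw pad leaves too little height to enter from above. Both parts were lowered by hand and let go.

My last checks from the wrist camera showed:

- **Blank:** its top was at 136.0 mm, which is flat on the cavity bottom. It was within about 1 mm of the cavity's centre and level. This was measured before the upper die covered it.
- **Upper die:** its plate top was at 146.0 mm and its boss top at 173.9 mm, so the boss centre is about 40 mm above the die mouth. It was within about 1 mm of the centre.
- **Gripper:** it was open and clear of everything.

Three things did not agree or were not checked:

- **Boss slope:** the plane fit on the boss top gave a slope of 0.03 rad, while the plate gave 0.004 rad. I trust the plate, because the boss fit probably picked up points from its side faces.
- **Camera offset:** early on, the scene and side cameras differed by about 5 mm. The wrist camera resolved that.
- **Other blanks:** I did not look again at the round and small square blanks at the end. The hand stayed well above them on its path, and I saw no unexpected contact forces.

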